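# Close the battery bay of the coin scale

### The job

The coin scale lies face down with its battery cover slid back. Push the cover fully shut, then take the screwdriver from its wooden holder, seat the blade in the slot of the cover's captive screw and, keeping it pressed in, turn the screw clockwise until it is fully home. Finally put the screwdriver back standing in its holder, and leave the other things on the desk where they are.

Things in the scene. Friction and masses are not known exactly. Their poses are not given: they have to be found in the camera images.
- scale: Grey plastic coin scale lying face down, fixed to the desk, 200 (its x) x 140 (its y) x 40 mm high. Origin at the centre of its underside, on the desk; its x points from the drawn-back side to the battery bay, z up. Two guide strips 6 mm wide along its x (at y = +-43.5 mm) rise to 46.5 mm; four small rubber feet near the corners rise to 44 mm.
- cover (a joint): White sliding cover on top of the scale, 110 (scale x) x 80 x 4 mm, its plate from 40 to 44 mm above the desk. 0 = fully shut (a hard stop, plate centre at scale x = +30 mm); grows as the cover is drawn back along the scale's -x, up to 0.055 m. It stays where it is left; pushing it along the scale's +x takes about 9 to 11 N.
- cover_rib (a point): Centre of the grip rib that stands across the cover: 12 mm thick (scale x), 50 mm long (scale y), its top 58 mm and this point 51 mm above the desk. Moves with the cover. Push on its -x face, or pinch it from above.
- screw (a joint): Turn of the captive right-hand screw in the cover. 0 = fully home, a hard stop: head flush with the collar round it, slot along the scale's x (square to the rib). Positive = unscrewed, anticlockwise from above; starts 1.5 to 2.3 rad out. The head rises 1.5 mm per radian, so it sinks as it is driven and the blade must follow. Turning takes about 0.1 N m; pressing alone does not turn it.
- screw_top (a point): Centre of the top of the steel screw head, on its axis, 75 mm from the rib along the scale's +x; moves with the cover. x lies along the slot, z up. Head 26 mm across, one straight slot right across it, 4.5 mm wide, 5 mm deep, upper edges chamfered 1.5 mm. A white collar, 36 mm outside, 28 mm inside, stands round it, rim 52 mm above the desk: the head's height when home.
- driver_grip (a point): Centre of the screwdriver's wooden handle, on its axis, 97 mm above the blade's tip. Handle 66 mm long, 28 mm (driver x) by 24 mm (driver y), flat sides; grip it across the 24 mm. It stands upright, handle up, 130 mm long in all, 0.08 to 0.17 kg. Driver z points from blade to handle; blade 12 mm wide along driver x, 2.5 mm thick along driver y, 14 mm high; shank 8 mm round.
- driver_tip (a point): Middle of the screwdriver's blade edge, its lowest point; axes as driver_grip.
- driver_collar (a point): Centre of the underside of the steel collar below the handle, 60 mm above the tip, 37 mm below driver_grip; it rests on the holder's top when the driver stands in its holder. Collar 23.6 mm across.
- holder_hole0 (a point): Centre of the hole's mouth in the holder: a dark wooden block 70 x 70 x 65 mm high, fixed, with one upright 19 mm hole right through it. This point is 65 mm above the desk; z up.
- coins: Bystander: short brass coin stack, 32 mm across, 14 mm high, near the holder. Origin at the centre of its underside.
- cointube: Bystander: upright coin tube 28 mm across, 63 mm high, near the holder. Origin at the centre of its underside.
- loupe: Bystander: folding loupe, about 54 mm long, 18 mm high, beyond the scale. Origin under its lens.
- capsule: Bystander: clear square coin capsule 50 x 50 x 8 mm, on the robot's side of the scale. Origin at the centre of its underside.
- mug: Bystander: white mug 80 mm across, 90 mm high. Origin at the centre of its underside.
- calculator: Bystander: desk calculator 150 x 100 x 21 mm. Origin at the centre of its underside.
There are look-alikes about, which are no part of the job. What is meant by the scale is not red or turquoise, and is the larger of those in its own colour.

How it is judged:
By the outcome, as a careful person would: the job done as asked, in the order asked, and still so for the second after the job is handed in, with the robot touching nothing.
It also fails if it takes over 72 s, if anything falls off the work surface, if the arm or the gripper's body presses on something with over 40 N, if the wrist force passes 120 N, or if a joint passes its speed limit or range.

### The arm

A 6-joint arm with a two-finger parallel gripper is mounted at the origin on the work surface. World frame = base frame: x ahead of the robot, y to its left, z up, the work surface at z = 0. Lengths are in m, angles in rad, forces in N, time in s.
With the tool pointing down it reaches from about 0.25 to 0.775 m from the base axis. Payload 4 kg.
Tool frame: the origin (TCP) lies midway between the tips of the shut fingers; the grasp point (between the pads) lies 19 mm behind it; z points along the fingers, y is the direction in which the jaws open and shut (so a half turn about z gives the same grasp; the last joint's range is limited). The gripper opens to 94 mm and grips with 3 to 60 N. Pads are 16 mm wide; open, the fingers measure 119 mm over their backs; the gripper's body (75 mm by 177 mm) begins 78 mm behind the grasp point.
Start: joints at [-1.269, 0.087, 1.371, -0, 1.684, -0.103], TCP at [0.217, -0.506, 0.168] pointing down, gripper open.
Joint ranges: [-3.1, 3.1], [-0.76, 2.03], [0.27, 2.55], [-1.08, 4.22], [0.17, 2.65], [-2.57, 2.57]. Speed limits (rad/s): [2.79, 2.79, 3.14, 3.14, 3.14, 3.14].

### API

Orientations are given as [roll, pitch, yaw] about the fixed x, y, z axes, in that order (R = Rz(yaw) Ry(pitch) Rx(roll)).
In Python, from bench import robot gives the robot as it stands.
- The arm moves only by the tool drive_tool, never from a script. Its argument "series" is a list that holds one entry, the list of rows, each a list of 7 numbers: the turn, a rotation vector about the tool's x, y, z in rad, then the shift along the tool's x, y, z in cm, then the opening in per cent of the stroke, from 0 (shut) to 100 (fully open). In form: [[[rx, ry, rz, tx, ty, tz, fingers], ...]]. A call has 1 to 20 rows; each row is the pose to reach, as a shift and turn from the pose measured when the call began, along the tool's axes at that moment; what a row does not reach only later rows make up. A row lasts 1/10 s, in which the tool goes at most 50 mm and 8.59 degrees, less where a joint would pass 70% of its speed; a pose out of reach is approached as far as the arm can. A call with a gripper value outside its range is refused whole. The fingers move at their own pace and stop on an object; the grip force is fixed at half the most. Time passes only in rows, so rows that repeat a pose let the fingers close. It gives the time, the measured TCP pose, the force and the opening at its end, in the units of the state.
- robot.get_obs(): the state, without advancing time (a new reading comes with each control period).
- robot.snapshot(name): name is "scene" or "side" or "wrist"; returns a dict with "img" (400x640x3 uint8, blue, green, red), "depth" (400x640 float32, m along the optical axis (not along the pixel's ray), 0 where there is no reading), "vertical_fov" (degrees; the focal length in pixels is half the picture's height over the tangent of half this angle, whatever the lens; pixels are square), "cx", "cy" (the principal point, pixels), "rvec" (rotation vector, rad) and "tvec" (3), from world to camera coordinates, as OpenCV has them. Camera axes: x right, y down, z forward; pixel columns grow to the right and rows downward; lengths in m; the calibration is good to about 2 mm. A picture is of the moment at which its call begins.
- robot.close_job(): hands the job in, once; it reports no verdict.
The state is a dict: "time": time; "joint_positions": joint angles; "qvel": joint speeds; "joint_torque": joint torques, N m; "tool_pos": TCP position; "ee_rot": TCP orientation; "wrist_force": force on the tool from outside, world axes, zero at the start; "wrist_torque": the same for the moment, N m; "width": finger opening in m.
Only numpy, scipy, OpenCV 4.12 (cv2) and the standard library are available. Lean on these libraries where they do the work, as an engineer would, in place of code of your own. Each camera call takes 0.05 s, during which the arm holds its last target.

## Working session

There is one attempt and no reset: what is moved stays moved. The work goes in short steps, Python scripts to look and compute and a tool call to move; the robot and the scene stay as the last step left them, time stands still between calls to the robot, and variables do not carry over. Pictures are saved under pics/ and viewed, and the job is handed in when it is done.

Besides the shell and the picture viewer there is one more tool, called after ">>>" as a command line: name --argument value ..., lists and objects as JSON in quotes. drive_tool: Moves the arm, as the interface text tells. Its arguments: {"type":"object","properties":{"series":{"type":"array","items":{"type":"array","items":{"type":"array","items":{"type":"number"}}}}},"required":["series"]}

```bash
ls; mkdir -p pics; cat > h.py <<'E'
import numpy as np, cv2
from scipy.spatial.transform import Rotation as R
from bench import robot
def snap(n,save=None):
    s=robot.snapshot(n)
    if save: cv2.imwrite('pics/'+save+'.png',s['img'])
    s['f']=200/np.tan(np.radians(s['vertical_fov'])/2)
    s['R']=R.from_rotvec(np.ravel(s['rvec'])).as_matrix(); s['t']=np.ravel(s['tvec']); s['c']=-s['R'].T@s['t']
    return s
def ray(s,u,v):
    return s['R'].T@np.array([(u-s['cx'])/s['f'],(v-s['cy'])/s['f'],1])
def onz(s,u,v,z):
    d=ray(s,u,v); return s['c']+d*(z-s['c'][2])/d[2]
def proj(s,p):
    q=s['R']@np.asarray(p)+s['t']; return s['f']*q[:2]/q[2]+[s['cx'],s['cy']]
def pts(s):
    v,u=np.mgrid[0:400,0:640]; Z=s['depth']
    c=np.stack([(u-s['cx'])/s['f']*Z,(v-s['cy'])/s['f']*Z,Z],-1)
    return (c-s['t'])@s['R']
def tool(p,o=None):
    "world point -> tool coords in cm"
    ob=robot.get_obs(); Rt=R.from_euler('xyz',ob['ee_rot']).as_matrix()
    return Rt.T@(np.asarray(p)-ob['tool_pos'])*100
E
python3 - <<'E'
from h import *
o=robot.get_obs(); print(o)
for n in['scene','side','wrist']:
    s=snap(n,n+'0'); print(n,s['c'],s['f'],s['cx'],s['cy'],s['R'][2])
E
```

```text
pics
{'time': 0.0, 'joint_positions': array([-1.26910297e+00,  8.79272800e-02,  1.37223308e+00, -1.97377828e-05,
        1.68359634e+00, -1.03099295e-01]), 'qvel': array([ 0.0013824 ,  0.00225855, -0.00221436, -0.00037165,  0.00012225,
        0.00229788]), 'joint_torque': array([ 1.83450982e-03, -3.40179420e+01, -3.02430117e+01,  7.21206120e-02,
        3.30294832e-02, -1.71552933e-04]), 'tool_pos': array([ 0.21640751, -0.5049548 ,  0.16683016]), 'ee_rot': array([-3.13943808e+00, -2.03203077e-04,  4.04790237e-01]), 'wrist_force': array([-0.13882058,  0.45534359, -0.07370438]), 'wrist_torque': array([-0.00458615,  0.01769217, -0.01571412]), 'width': 0.09419531614513091}
scene [0.91425619 0.4631832  0.96588116] 381.6806581465055 324.1175647017759 196.5159704561343 [-0.3656525  -0.44181197 -0.81920719]
side [-0.05006457  0.63632997  1.05626947] 489.99882241070986 321.1607942027515 204.8066720118863 [ 0.45355542 -0.47875539 -0.75171853]
wrist [ 0.28917862 -0.47363091  0.38405324] 359.989596968726 318.82581598451605 193.8504338757711 [-0.24859475 -0.10523982 -0.96287342]
```

View pics/scene0.png

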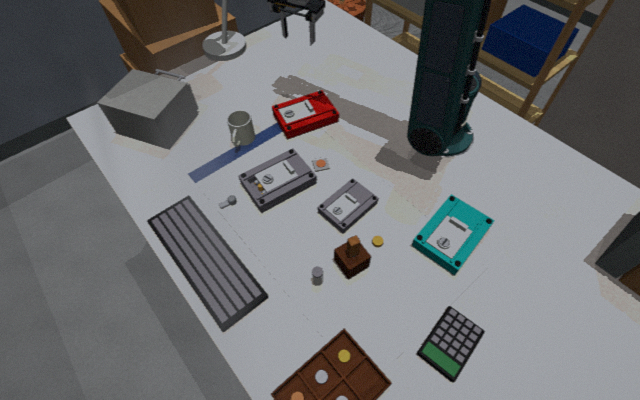

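View pics/side0.png

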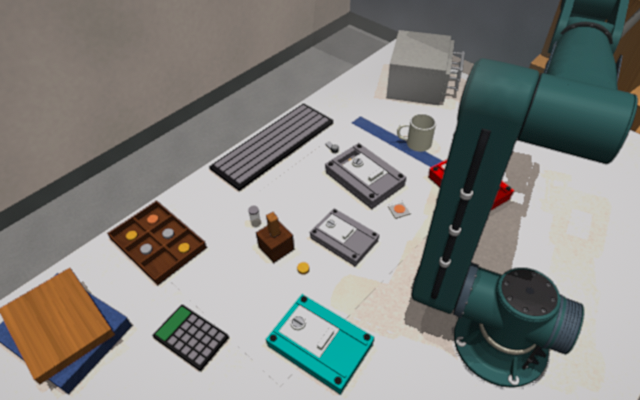

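View pics/wrist0.png

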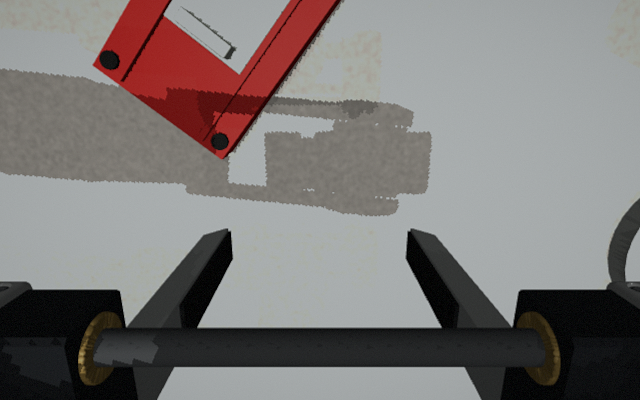

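Candidates for the scale in the scene view: large grey (277,178), small grey (348,205), red (306,113) and turquoise (453,233). The description points to the large grey one, so I'll check it in a close crop and measure.

```bash
python3 - <<'E'
from h import *
a=snap('scene');b=snap('side')
c1=cv2.resize(a['img'][140:290,220:400],None,fx=4.4,fy=4,interpolation=cv2.INTER_CUBIC)[:300]
c1=cv2.resize(a['img'][140:220,225:325],(780,600),interpolation=cv2.INTER_CUBIC)
c2=cv2.resize(b['img'][130:215,310:420],(780,600),interpolation=cv2.INTER_CUBIC)
cv2.imwrite('pics/c1.png',c1);cv2.imwrite('pics/c2.png',c2)
for s,n,uv in[(a,'scene',[(277,178),(268,180),(348,205),(352,245),(378,241),(317,275),(320,164),(306,113)]),(b,'side',[(365,175),(345,235),(274,225),(275,245),(304,268)])]:
    P=pts(s)
    for u,v in uv: print(n,u,v,P[v,u].round(3))
E
```

```text
scene 277 178 [ 0.567 -0.181  0.044]
scene 268 180 [ 0.595 -0.186  0.053]
scene 348 205 [0.465 0.029 0.033]
scene 352 245 [0.584 0.168 0.13 ]
scene 378 241 [0.473 0.165 0.013]
scene 317 275 [0.681 0.147 0.058]
scene 320 164 [ 0.413 -0.16   0.008]
scene 306 113 [ 0.319 -0.347  0.042]
side 365 175 [ 0.542 -0.175  0.047]
side 345 235 [0.443 0.028 0.046]
side 274 225 [0.559 0.164 0.117]
side 275 245 [0.543 0.182 0.066]
side 304 268 [0.466 0.16  0.016]
```

View pics/c1.png

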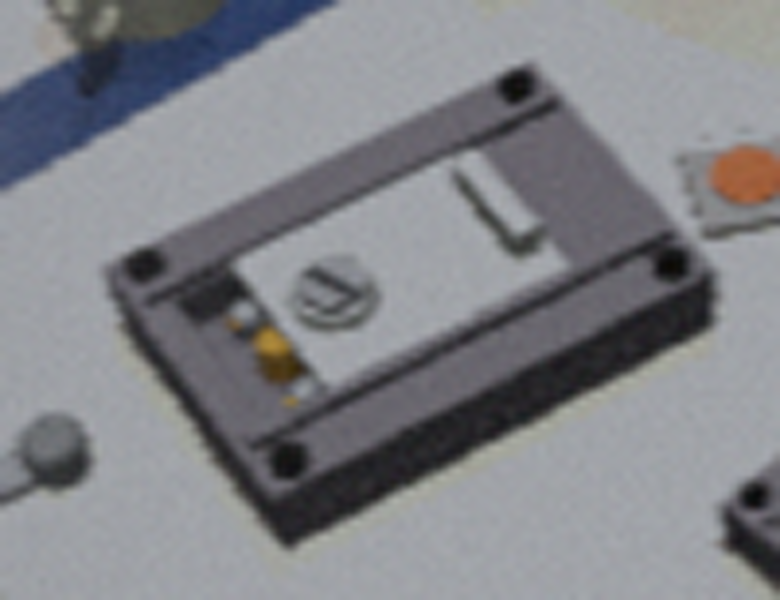

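View pics/c2.png

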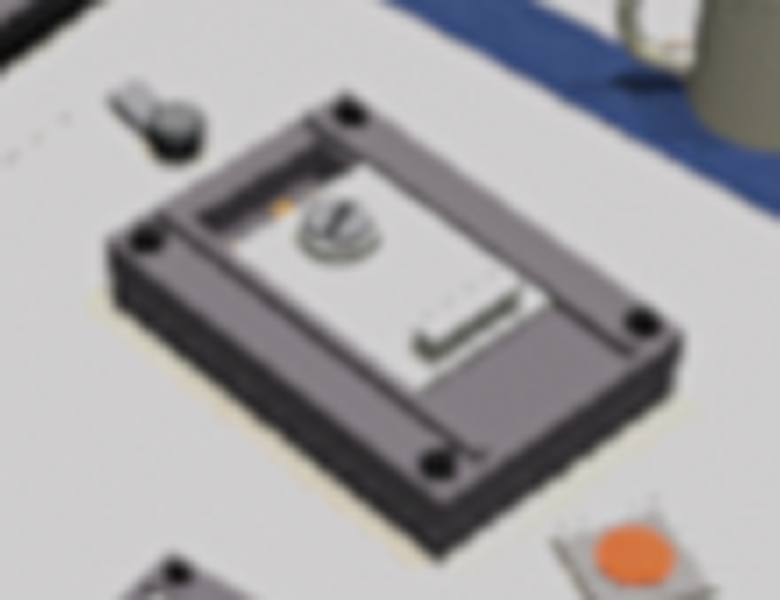

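The crop confirms it: grey, open battery bay at scene (258,187), rib at (289,168), screw at (268,180). A rough pose comes from its feet.

```bash
python3 - <<'E'
from h import *
a=snap('scene');b=snap('side')
A=[onz(a,225+x/7.8-.0,140+y/7.5,.044) for x,y in[(515,85),(145,262),(290,460),(670,262)]]
k=110/780
B=[onz(b,310+x*k,130+y*85/600,.044) for x,y in[(640,323),(348,110),(147,240),(438,465)]]
for q in(A,B):
    q=np.array(q); print(q.round(4).tolist(),q.mean(0).round(4))
    d=q[1]-q[0]+q[2]-q[3]; print('yaw',np.arctan2(d[1],d[0]), np.linalg.norm(q[1]-q[0]),np.linalg.norm(q[2]-q[1]))
# rib, screw
print('rib',onz(a,225+500/7.8,140+205/7.5,.058),onz(b,310+468*k,130+318*85/600,.058))
print('screw',onz(a,225+335/7.8,140+290/7.5,.053),onz(b,310+340*k,130+222*85/600,.053))
E
```

```text
[[0.468, -0.2388, 0.044], [0.6375, -0.2581, 0.044], [0.6511, -0.1397, 0.044], [0.4809, -0.1221, 0.044]] [ 0.5594 -0.1897  0.044 ]
yaw -0.10806931321693451 0.17055861405580125 0.1191262763063745
[[0.4659, -0.2432, 0.044], [0.6375, -0.2641, 0.044], [0.6483, -0.1458, 0.044], [0.478, -0.1269, 0.044]] [ 0.5574 -0.195   0.044 ]
yaw -0.1161706884757583 0.17285732844538135 0.11883772389389066
rib [ 0.51928211 -0.18011103  0.058     ] [ 0.51199214 -0.18726991  0.058     ]
screw [ 0.59240908 -0.19051886  0.053     ] [ 0.58943172 -0.20028994  0.053     ]
```

```bash
python3 - <<'E'
from h import *
print(tool([.4735,-.1827,.16]))
E
```

```text
[ 36.32741715 -19.54339812   0.78529893]
```

>>> drive_tool --series '[[[0, 0, 0.515, 36.3, -19.5, 0.8, 0], [0, 0, 0.515, 36.3, -19.5, 0.8, 0], [0, 0, 0.515, 36.3, -19.5, 0.8, 0], [0, 0, 0.515, 36.3, -19.5, 0.8, 0], [0, 0, 0.515, 36.3, -19.5, 0.8, 0], [0, 0, 0.515, 36.3, -19.5, 0.8, 0], [0, 0, 0.515, 36.3, -19.5, 0.8, 0], [0, 0, 0.515, 36.3, -19.5, 0.8, 0], [0, 0, 0.515, 36.3, -19.5, 0.8, 0], [0, 0, 0.515, 36.3, -19.5, 0.8, 0], [0, 0, 0.515, 36.3, -19.5, 0.8, 0], [0, 0, 0.515, 36.3, -19.5, 0.8, 0]]]'

```text
time: 1.55
tool_pos: [0.4728, -0.1843, 0.1599]
ee_rot: [3.141, 0.0, -0.112]
wrist_force: [0.1, -0.1, 0.7]
width: 0.0023
```

```bash
python3 - <<'E'
from h import *
s=snap('wrist','w1'); o=robot.get_obs(); print(o['time'],o['tool_pos'],o['ee_rot'],o['joint_positions'],o['wrist_force'],o['width'])
E
```

```text
1.6 [ 0.47275258 -0.18442865  0.15987967] [ 3.14155285e+00  3.31889174e-04 -1.12240299e-01] [-4.83605980e-01 -5.81826050e-03  1.48307681e+00 -1.58228725e-04
  1.66462892e+00  1.19941584e+00] [0.78576995 0.04108735 0.31341632] 0.0006535244805355056
```

View pics/w1.png

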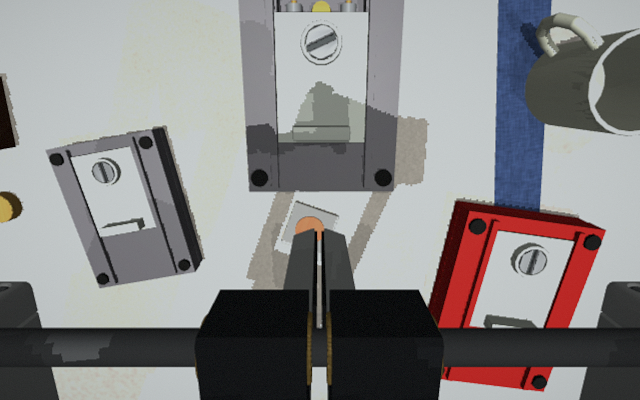

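The wrist view shows the rib at (321,132), the screw at (321,42), and the rear feet at (259,178) and (383,178).

```bash
python3 - <<'E'
from h import *
s=snap('wrist'); P=pts(s)
cv2.imwrite('pics/c3.png',cv2.resize(s['img'][0:200,230:420],(760,600*1),interpolation=cv2.INTER_CUBIC))
f1,f2=onz(s,259.5,178,.044),onz(s,383,178,.044); print(f1,f2); d=f1-f2; print('yaw',np.arctan2(-d[0],d[1]))
print('rib',onz(s,321,131,.058),'screw',onz(s,321,42,.055))
for v in range(118,150,2): print(v,P[v,310].round(4),P[v,335].round(4))
E
```

```text
[ 0.48022079 -0.12799324  0.044     ] [ 0.46717013 -0.24446361  0.044     ]
yaw -0.11158587522167071
rib [ 0.51903364 -0.19089381  0.058     ] screw [ 0.59148656 -0.19890236  0.055     ]
118 [ 0.5303 -0.1822  0.0437] [ 0.5278 -0.2047  0.0437]
120 [ 0.5286 -0.182   0.0446] [ 0.526  -0.2046  0.0434]
122 [ 0.5513 -0.1924  0.377 ] [ 0.5243 -0.2044  0.0443]
124 [ 0.5251 -0.1816  0.0446] [ 0.5226 -0.2042  0.0449]
126 [ 0.5246 -0.1819  0.0598] [ 0.5221 -0.2035  0.059 ]
128 [ 0.5229 -0.1817  0.0598] [ 0.5205 -0.2033  0.0609]
130 [ 0.5211 -0.1815  0.0598] [ 0.5188 -0.2031  0.0602]
132 [ 0.5194 -0.1813  0.0598] [ 0.5169 -0.203   0.0593]
134 [ 0.5177 -0.1811  0.0599] [ 0.5155 -0.2027  0.0614]
136 [ 0.5162 -0.1809  0.0615] [ 0.5135 -0.2026  0.0593]
138 [ 0.5145 -0.1807  0.0616] [ 0.5119 -0.2024  0.0604]
140 [ 0.5107 -0.1799  0.0449] [ 0.5081 -0.2027  0.0446]
142 [ 0.5083 -0.1795  0.0403] [ 0.5057 -0.2027  0.0404]
144 [ 0.5063 -0.1792  0.0397] [ 0.5038 -0.2025  0.0403]
146 [ 0.5047 -0.1791  0.0411] [ 0.5017 -0.2024  0.0385]
148 [ 0.5026 -0.1788  0.0395] [ 0.5001 -0.2021  0.0407]
```

View pics/c3.png

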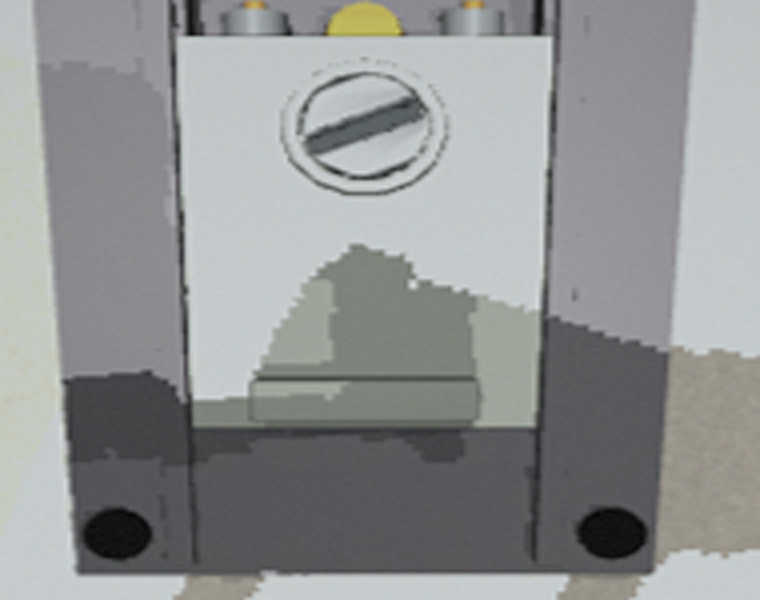

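>>> drive_tool --series '[[[0, 0, 0, 0.5, 0.1, 4, 0], [0, 0, 0, 1, 0.1, 8, 0], [0, 0, 0, 1.5, 0.1, 10, 0], [0, 0, 0, 1.5, 0.1, 11.1, 0], [0, 0, 0, 1.5, 0.1, 11.1, 0], [0, 0, 0, 2.2, 0.1, 11.1, 0], [0, 0, 0, 2.8, 0.1, 11.1, 0], [0, 0, 0, 3.4, 0.1, 11.1, 0], [0, 0, 0, 4.0, 0.1, 11.1, 0], [0, 0, 0, 4.6, 0.1, 11.1, 0], [0, 0, 0, 5.2, 0.1, 11.1, 0], [0, 0, 0, 5.2, 0.1, 11.1, 0]]]'

```text
time: 2.85
tool_pos: [0.5251, -0.1913, 0.0488]
ee_rot: [-3.142, 0.0, -0.112]
wrist_force: [-0.6, -0.3, -0.8]
width: 0.0004
```

```bash
python3 - <<'E'
from h import *
s=snap('wrist','w2'); 
E
```

```text
(no output)
```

View pics/w2.png

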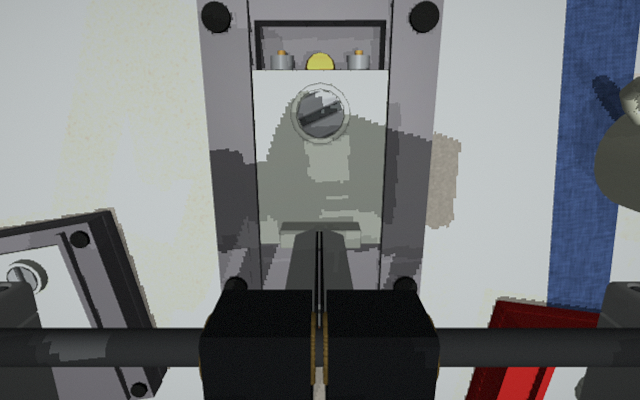

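```bash
python3 - <<'E'
from h import *
s=snap('wrist')
y=-.1116;ex=np.array([np.cos(y),np.sin(y),0])
for n,u,v,z in[('fl',216,16,.044),('fr',425,16,.044),('rear',238,285,.044),('edge',320,70,.044),('bayfar',320,24,.04)]:
    p=onz(s,u,v,z); print(n,p,ex@(p-[.558,-.193,0]))
E
```

```text
fl [ 0.65083605 -0.14651223  0.044     ] 0.0870812648327048
fr [ 0.6377916 -0.2632437  0.044    ] 0.08711816808565016
rear [ 0.48261462 -0.12981477  0.044     ] -0.08195326187872257
edge [ 0.61577624 -0.20142392  0.044     ] 0.058354985556366014
bayfar [ 0.640916   -0.20422667  0.04      ] 0.08365049640994156
```

>>> drive_tool --series '[[[0, 0, 0, 0.7, 0, 0, 0], [0, 0, 0, 1.4, 0, 0, 0], [0, 0, 0, 2.1, 0, 0, 0], [0, 0, 0, 2.5, 0, 0, 0], [0, 0, 0, 2.7, 0, 0, 0], [0, 0, 0, 2.8, 0, 0, 0]]]'

```text
time: 3.55
tool_pos: [0.5523, -0.1943, 0.0485]
ee_rot: [-3.141, 0.001, -0.112]
wrist_force: [-0.3, -0.1, 0.2]
width: 0.0005
```

>>> drive_tool --series '[[[0, 0, 0, 0.1, 0, 0, 0], [0, 0, 0, 0.2, 0, 0, 0], [0, 0, 0, 0.3, 0, 0, 0]]]'

```text
time: 3.85
tool_pos: [0.5552, -0.1946, 0.0486]
ee_rot: [-3.141, 0.001, -0.112]
wrist_force: [-0.8, -0.3, -0.2]
width: 0.0006
```

>>> drive_tool --series '[[[0, 0, 0, 0.1, 0, 0, 0], [0, 0, 0, 0.2, 0, 0, 0], [0, 0, 0, 0.3, 0, 0, 0]]]'

```text
time: 4.15
tool_pos: [0.5583, -0.195, 0.0486]
ee_rot: [-3.141, 0.001, -0.112]
wrist_force: [0.1, 0.4, 0.7]
width: 0.0004
```

```bash
python3 - <<'E'
from h import *
s=snap('wrist','w3'); print(robot.get_obs()['wrist_force'])
E
```

```text
[ 0.52994402 -0.34352983  0.30576629]
```

View pics/w3.png

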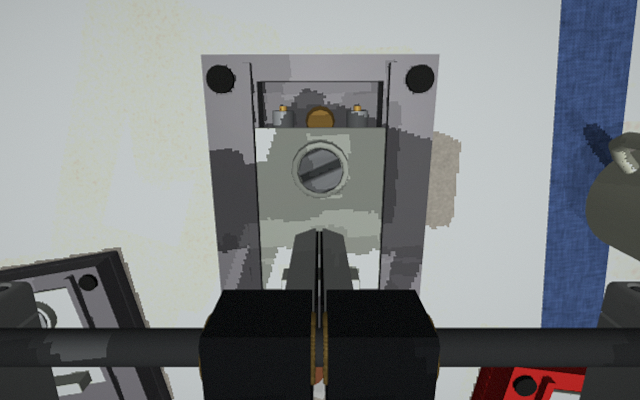

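```bash
python3 - <<'E'
from h import *
s=snap('wrist'); P=pts(s); o=robot.get_obs()
print(o['tool_pos'],proj(s,o['tool_pos']))
for v in list(range(215,300,4)): print(v,P[v,305].round(4),P[v,335].round(4),P[v,287].round(4),P[v,355].round(4))
y=-.1116;ex=np.array([np.cos(y),np.sin(y),0])
for n,u,v,z in[('fl',221,78,.044),('fr',420,78,.044),('edge',320,127,.044),('bayfar',320,82,.04)]:
    p=onz(s,u,v,z); print(n,p,ex@(p-[.558,-.193,0]))
cv2.imwrite('pics/c4.png',cv2.resize(s['img'][110:310,200:440],(720,600),interpolation=cv2.INTER_CUBIC))
E
```

```text
[ 0.55831801 -0.19500625  0.0486142 ] [319.88792746 221.12951591]
215 [ 0.5615 -0.1856  0.0427] [ 0.5597 -0.2051  0.0439] [ 0.5633 -0.1741  0.0443] [ 0.5588 -0.2179  0.0454]
219 [ 0.5591 -0.1853  0.0437] [ 0.5573 -0.2048  0.0448] [ 0.5605 -0.1737  0.0439] [ 0.5558 -0.2177  0.0446]
223 [ 0.556  -0.1849  0.0429] [ 0.5544 -0.2045  0.0445] [ 0.5579 -0.1734  0.0445] [ 0.5527 -0.2175  0.0438]
227 [ 0.5541 -0.1848  0.045 ] [ 0.5512 -0.2042  0.0434] [ 0.5551 -0.173   0.0444] [ 0.5501 -0.2173  0.0442]
231 [ 0.5694 -0.1884  0.0917] [ 0.5493 -0.204   0.0457] [ 0.5527 -0.1727  0.0454] [ 0.5481 -0.2169  0.0463]
235 [ 0.5691 -0.1885  0.0964] [ 0.5675 -0.2035  0.0967] [ 0.5494 -0.1722  0.0439] [ 0.5447 -0.2168  0.0447]
239 [ 0.5691 -0.1887  0.1017] [ 0.5676 -0.2033  0.102 ] [ 0.5466 -0.1718  0.0439] [ 0.5418 -0.2165  0.0446]
243 [ 0.5689 -0.1888  0.106 ] [ 0.5672 -0.2031  0.1058] [ 0.544  -0.1715  0.0447] [ 0.5388 -0.2163  0.0443]
247 [ 0.5693 -0.1891  0.1116] [ 0.5675 -0.2029  0.1111] [ 0.5408 -0.171   0.0438] [ 0.5359 -0.2161  0.0443]
251 [ 0.5691 -0.1892  0.1156] [ 0.5677 -0.2027  0.1158] [ 0.53
[... 891 characters left out ...]
5 -0.213   0.0604]
287 [ 0.5689 -0.1903  0.1469] [ 0.5672 -0.2013  0.1461] [ 0.5699 -0.1838  0.1474] [ 0.5162 -0.2128  0.0612]
291 [ 0.5924 -0.1948  0.1897] [ 0.5919 -0.2019  0.1902] [ 0.5931 -0.1906  0.1901] [ 0.5916 -0.2065  0.1905]
295 [ 0.5921 -0.1948  0.191 ] [ 0.5919 -0.2018  0.1919] [ 0.5931 -0.1908  0.1918] [ 0.5908 -0.2064  0.1909]
299 [ 0.5926 -0.1949  0.1934] [ 0.5915 -0.2017  0.1929] [ 0.5929 -0.1908  0.1932] [ 0.5912 -0.2062  0.1932]
fl [ 0.65165123 -0.14703573  0.044     ] 0.08794967592910671
fr [ 0.63867383 -0.26303125  0.044     ] 0.08797125081204353
edge [ 0.61699592 -0.20160739  0.044     ] 0.059587509554736545
bayfar [ 0.64307441 -0.20451584  0.04      ] 0.0858276750003952
```

View pics/c4.png

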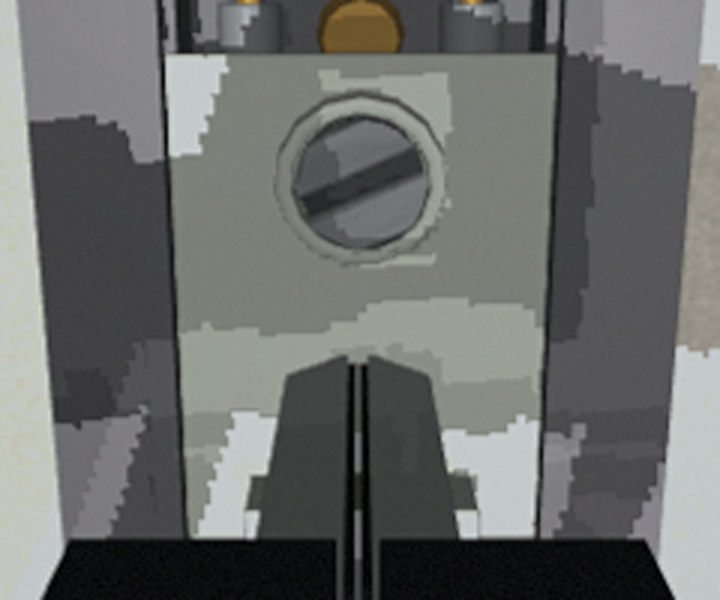

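```bash
python3 - <<'E'
from h import *
a=snap('scene');b=snap('side'); o=robot.get_obs(); print(proj(a,o['tool_pos']),proj(b,o['tool_pos']))
i=np.vstack([cv2.resize(a['img'][110:210,210:370],(480,300),interpolation=cv2.INTER_CUBIC),cv2.resize(b['img'][100:210,300:476],(480,300),interpolation=cv2.INTER_CUBIC)])
cv2.imwrite('pics/c5.png',i)
E
```

```text
[276.35316289 172.89613173] [364.95641649 168.42003848]
```

View pics/c5.png

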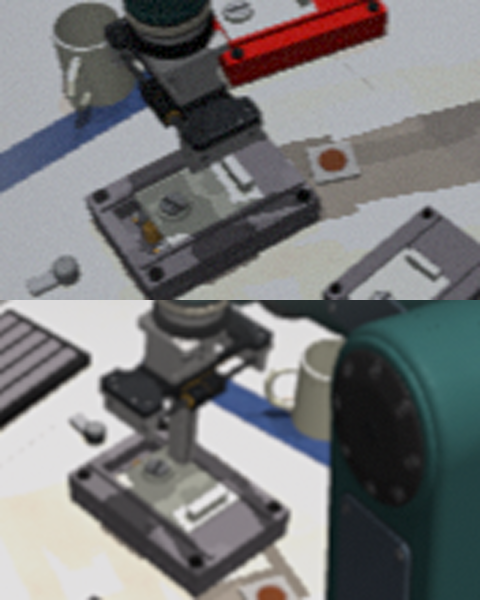

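The measured fingertips (wrist rows about 229) are at z≈0.09, but the reported TCP is at 0.049. So the real tips are about 41 mm behind the reported TCP, and the gripper passed over the rib without contact. I'll back off, descend by that amount and check before pushing.

>>> drive_tool --series '[[[0, 0, 0, -4, 0, 0, 0], [0, 0, 0, -7, 0, 0, 0], [0, 0, 0, -7, 0, 0, 0], [0, 0, 0, -7, 0, 1.5, 0], [0, 0, 0, -7, 0, 2.5, 0], [0, 0, 0, -7, 0, 3.2, 0], [0, 0, 0, -7, 0, 3.2, 0]]]'

```text
time: 5.05
tool_pos: [0.488, -0.1867, 0.0151]
ee_rot: [-3.14, 0.004, -0.112]
wrist_force: [0.6, -0.6, -0.1]
width: 0.0006
```

```bash
python3 - <<'E'
from h import *
s=snap('wrist','w4'); P=pts(s); o=robot.get_obs(); print(o['wrist_force'])
for v in range(190,260,3): print(v,P[v,305].round(4),P[v,335].round(4))
a=snap('scene');b=snap('side')
i=np.vstack([cv2.resize(a['img'][110:210,210:370],(480,300),interpolation=cv2.INTER_CUBIC),cv2.resize(b['img'][100:210,300:476],(480,300),interpolation=cv2.INTER_CUBIC)])
cv2.imwrite('pics/c6.png',np.hstack([i,cv2.resize(s['img'][150:350,220:420],(300,300)).repeat(2,0)[:600]]))
E
```

```text
[ 0.00551453 -0.38852177  0.66654269]
190 [ 0.5213 -0.1828  0.0595] [ 0.5197 -0.1976  0.0598]
193 [ 0.5201 -0.1827  0.0607] [ 0.5183 -0.1975  0.0604]
196 [ 0.5185 -0.1825  0.0604] [ 0.5167 -0.1973  0.0599]
199 [ 0.5168 -0.1823  0.0602] [ 0.5152 -0.1972  0.0602]
202 [ 0.5155 -0.1822  0.0609] [ 0.5133 -0.197   0.0592]
205 [ 0.5139 -0.182   0.0606] [ 0.5123 -0.1968  0.061 ]
208 [ 0.5058 -0.1802  0.0403] [ 0.5041 -0.1969  0.0409]
211 [ 0.5043 -0.18    0.0411] [ 0.5022 -0.1967  0.0404]
214 [ 0.5025 -0.1798  0.041 ] [ 0.5005 -0.1965  0.0406]
217 [ 0.5006 -0.1796  0.0407] [ 0.4989 -0.1964  0.041 ]
220 [ 0.4986 -0.1793  0.0399] [ 0.4966 -0.1962  0.0396]
223 [ 0.497  -0.1791  0.0406] [ 0.4951 -0.196   0.0405]
226 [ 0.4953 -0.1789  0.0409] [ 0.4936 -0.1958  0.0413]
229 [ 0.493  -0.1786  0.0395] [ 0.4913 -0.1956  0.04  ]
232 [ 0.4989 -0.1801  0.059 ] [ 0.497  -0.1954  0.0586]
235 [ 0.4992 -0.1803  0.0639] [ 0.497  -0.1953  0.0627]
238 [ 0.4988 -0.1804  0.0668] [ 0.4975 -0.1951  0.0675]
241 [ 0.4996 -0.1807  0.0723] [ 0.4974 -0.1949  0.0711]
244 [ 0.4993 -0.1807  0.0753] [ 0.4976 -0.1948  0.075 ]
247 [ 0.4989 -0.1808  0.0778] [ 0.497  -0.1946  0.0771]
250 [ 0.4988 -0.1809  0.0809] [ 0.4971 -0.1945  0.0804]
253 [ 0.4989 -0.181   0.0844] [ 0.4973 -0.1944  0.0841]
256 [ 0.4987 -0.1811  0.087 ] [ 0.4975 -0.1942  0.0876]
259 [ 0.4987 -0.1812  0.09  ] [ 0.497  -0.1941  0.0894]
```

View pics/c6.png

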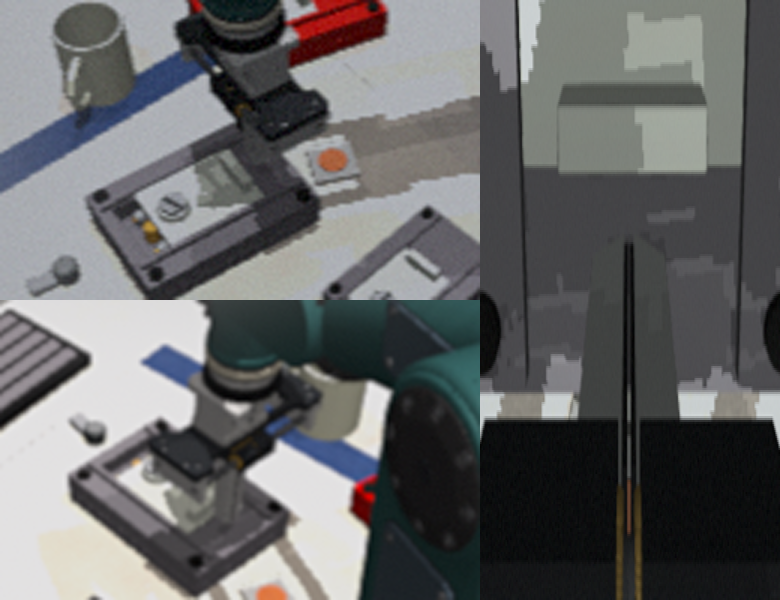

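>>> drive_tool --series '[[[0, 0, 0, 0, 0, 0.6, 0], [0, 0, 0, 0.8, 0, 0.6, 0], [0, 0, 0, 1.5, 0, 0.6, 0], [0, 0, 0, 2.0, 0, 0.6, 0], [0, 0, 0, 2.5, 0, 0.6, 0]]]'

```text
time: 5.7
tool_pos: [0.5108, -0.1896, 0.0107]
ee_rot: [-3.141, 0.009, -0.112]
wrist_force: [-9.5, 2.5, 5.3]
width: 0.0005
```

```bash
python3 - <<'E'
from h import *
s=snap('wrist','w5'); o=robot.get_obs(); print(o['wrist_force'],o['wrist_torque'],o['tool_pos'])
E
```

```text
[-7.46841651  0.03369097  4.01284123] [ 0.21483694  1.3720904  -0.03148171] [ 0.51164289 -0.18971466  0.01072593]
```

View pics/w5.png

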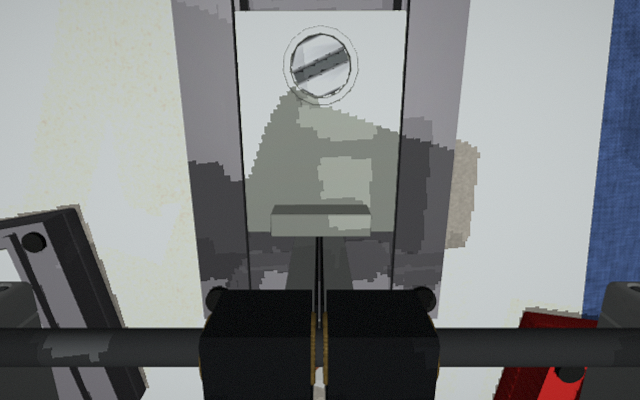

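>>> drive_tool --series '[[[0, 0, 0, 0.6, 0, -0.1, 0], [0, 0, 0, 1.2, 0, -0.1, 0], [0, 0, 0, 1.7, 0, -0.1, 0], [0, 0, 0, 2.1, 0, -0.1, 0], [0, 0, 0, 2.4, 0, -0.1, 0], [0, 0, 0, 2.6, 0, -0.1, 0]]]'

```text
time: 6.35
tool_pos: [0.5276, -0.1914, 0.0108]
ee_rot: [-3.14, 0.031, -0.112]
wrist_force: [-25.6, 3.0, 15.1]
width: 0.0005
```

>>> drive_tool --series '[[[0, 0, 0, 0.15, 0, 0, 0], [0, 0, 0, 0.3, 0, 0, 0], [0, 0, 0, 0.4, 0, 0, 0]]]'

```text
time: 6.65
tool_pos: [0.5269, -0.1914, 0.0105]
ee_rot: [-3.14, 0.043, -0.112]
wrist_force: [-13.7, 0.8, 8.7]
width: 0.001
```

```bash
python3 - <<'E'
from h import *
s=snap('wrist','w6'); o=robot.get_obs(); print(o['wrist_force'],o['wrist_torque'],o['tool_pos'])
E
```

```text
[-13.21802947   1.37902491   7.99998958] [ 0.35278335  2.43723842 -0.01548947] [ 0.52684439 -0.19138118  0.01056092]
```

View pics/w6.png

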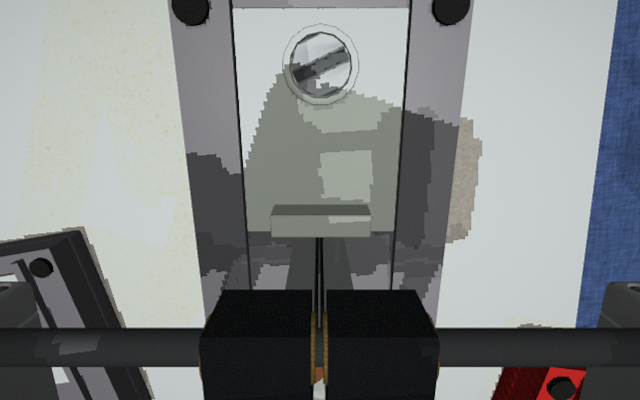

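>>> drive_tool --series '[[[0, 0.04, 0, -1, 0, 0, 0], [0, 0.043, 0, -1.5, 0, 0, 0], [0, 0.043, 0, -1.5, 0, -4, 0], [0, 0.043, 0, -1.5, 0, -8, 50], [0, 0.043, 0, -1.5, 0, -12, 100], [0, 0.043, 0, -1.5, 0, -14, 100], [0, 0.043, 0, -1.5, 0, -14, 100]]]'

```text
time: 7.4
tool_pos: [0.5213, -0.1919, 0.156]
ee_rot: [3.14, -0.01, -0.112]
wrist_force: [0.6, 0.0, 0.9]
width: 0.0294
```

```bash
python3 - <<'E'
from h import *
s=snap('wrist','w7'); o=robot.get_obs(); print(o['time'],o['wrist_force'],o['ee_rot'],o['tool_pos'])
E
```

```text
7.45 [ 0.12146134  0.16363028 -0.07548867] [-3.14138209 -0.00447691 -0.11175304] [ 0.51973283 -0.19119563  0.15289861]
```

View pics/w7.png

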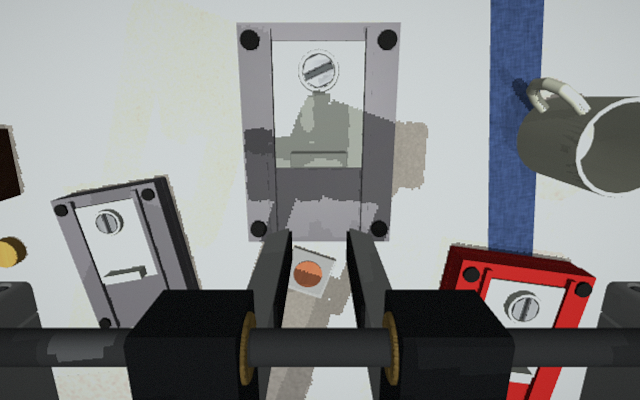

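The cover now hides the battery bay, its edge is level with the front feet (249,39) and (387,39), and the screw is at (319,71). Now I'll measure the scale, screw and slot.

```bash
cat > scr.py <<'E'
from h import *
def feet(s,box):
    g=cv2.cvtColor(s['img'],cv2.COLOR_BGR2GRAY); m=(g<45).astype(np.uint8)
    n,l,st,c=cv2.connectedComponentsWithStats(m); out=[]
    for i in range(1,n):
        x,y,w,h,a=st[i]
        if box[0]<c[i][0]<box[2] and box[1]<c[i][1]<box[3] and a>80 and .6<w/h<1.7 and a/(w*h)>.65: out.append(c[i])
    return out
E
python3 - <<'E'
from scr import *
s=snap('wrist')
F=feet(s,(230,20,410,245)); print(F)
W=np.array([onz(s,*f,.044) for f in F]); print(W.round(4)); 
if len(W)==4:
    c=W.mean(0); W=W[np.argsort(W[:,0])]; d=W[2]+W[3]-W[0]-W[1]; y=np.arctan2(d[1],d[0]); print('c',c,'yaw',y)
    ex=np.array([np.cos(y),np.sin(y),0]);ey=np.array([-ex[1],ex[0],0])
    print([(ex@(w-c),ey@(w-c)) for w in W])
    e=onz(s,319,41,.044); print('edge',ex@(e-c)); r=onz(s,319,159,.058)
    for q,z in[((319,71),.054),((319,153),.058),((319,158),.058)]:
        p=onz(s,*q,z); print(q,p,ex@(p-c),ey@(p-c))
P=pts(s); print(np.median(P[66:76,312:326,2]))
i=s['img'][40:105,280:360]; cv2.imwrite('pics/c7.png',cv2.resize(i,(740,600),interpolation=cv2.INTER_CUBIC))
E
```

```text
[array([249.25503356,  36.22147651]), array([388.94178082,  35.89041096]), array([379.98148148, 227.35185185]), array([258.66169154, 227.49751244])]
[[ 0.6507 -0.1464  0.044 ]
 [ 0.638  -0.2629  0.044 ]
 [ 0.468  -0.2442  0.044 ]
 [ 0.4809 -0.1278  0.044 ]]
c [ 0.5594199  -0.19530487  0.044     ] yaw -0.1094607006452645
[(np.float64(-0.08548666885501295), np.float64(-0.05854461832719008)), (np.float64(-0.08545016817193983), np.float64(0.05854461832719009)), (np.float64(0.08551268391950122), np.float64(-0.05860230137395601)), (np.float64(0.08542415310745201), np.float64(0.058602301373956))]
edge 0.08161625029112124
(319, 71) [ 0.61615976 -0.20141487  0.054     ] 0.05706774916080238 0.00012494982638579355
(319, 153) [ 0.54848591 -0.19388188  0.058     ] -0.011024005464222808 0.00022002086071636688
(319, 158) [ 0.54410766 -0.19339472  0.058     ] -0.015429270947615646 0.00022597588026852753
0.05389346535245268
```

View pics/c7.png

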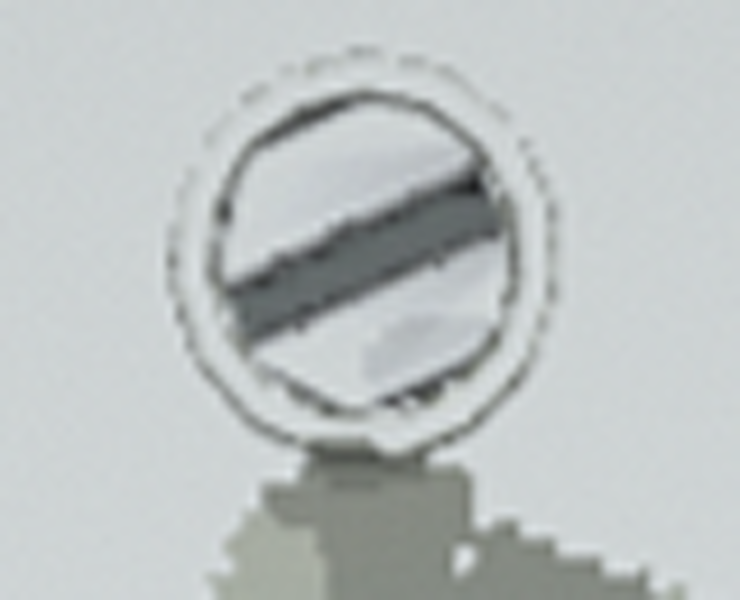

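```bash
python3 - <<'E'
from scr import *
s=snap('wrist'); g=cv2.cvtColor(s['img'],cv2.COLOR_BGR2GRAY).astype(int)
for u in(285,300,345,355): print(u,g[30:50,u].tolist(), g[145:175,u].tolist())
cv2.imwrite('pics/c8.png',cv2.resize(s['img'][15:60,230:410],(800,200),interpolation=cv2.INTER_NEAREST))
E
```

```text
285 [161, 162, 163, 147, 156, 196, 210, 207, 208, 207, 209, 209, 209, 208, 209, 209, 208, 208, 208, 208] [134, 134, 137, 135, 134, 134, 134, 135, 135, 134, 134, 133, 133, 132, 158, 170, 169, 169, 173, 120, 85, 90, 91, 91, 91, 93, 91, 89, 93, 89]
300 [163, 162, 162, 159, 183, 204, 209, 210, 207, 209, 208, 207, 208, 208, 208, 209, 208, 208, 208, 208] [133, 138, 103, 78, 75, 116, 136, 137, 136, 136, 136, 135, 134, 134, 133, 134, 135, 134, 117, 87, 77, 89, 95, 91, 91, 93, 92, 91, 91, 93]
345 [159, 159, 158, 157, 168, 199, 209, 209, 207, 208, 207, 207, 207, 208, 208, 209, 209, 207, 208, 208] [134, 138, 103, 78, 75, 118, 136, 134, 135, 134, 134, 134, 134, 135, 132, 134, 133, 131, 135, 104, 83, 92, 95, 95, 95, 92, 94, 94, 93, 94]
355 [157, 159, 158, 155, 192, 210, 207, 207, 207, 207, 209, 208, 206, 207, 208, 208, 208, 208, 208, 208] [169, 170, 170, 171, 172, 170, 172, 171, 171, 171, 171, 170, 169, 170, 170, 170, 170, 171, 175, 124, 88, 93, 94, 95, 95, 94, 94, 92, 92, 95]
```

View pics/c8.png

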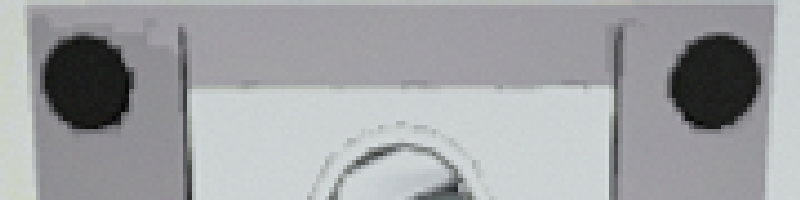

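```bash
python3 - <<'E'
from scr import *
s=snap('wrist')
F=feet(s,(230,20,410,245)); W=np.array([onz(s,*f,.044) for f in F]); c=W.mean(0); print(F,c)
y=-.1105
ex=np.array([np.cos(y),np.sin(y),0]);ey=np.array([-ex[1],ex[0],0])
q=lambda x,yy:(280+(x+.5)/9.25-.5,40+(yy+.5)/9.23-.5)
for z,p in((.052,(363,252)),(.055,(368,250))):
    w=onz(s,*q(*p),z); print(w,ex@(w-c),ey@(w-c))
for A,B in(((235,318),(500,205)),((228,285),(478,175)),((250,340),(500,232))):
    d=onz(s,*q(*B),.055)-onz(s,*q(*A),.055); print('slot world ang',np.arctan2(d[1],d[0]), 'rel',np.arctan2(d[1],d[0])-y, 'mod', (np.arctan2(d[1],d[0])-y)%np.pi)
P=pts(s); print(np.median(P[58:64,312:322,2]),np.median(P[70:76,318:328,2]))
E
```

```text
[array([391.17589577,  31.12703583]), array([249.13461538,  31.48717949]), array([258.87623762, 225.48019802]), array([381.77981651, 225.70642202])] [ 0.55944923 -0.19527238  0.044     ]
[ 0.61641536 -0.20036775  0.052     ] 0.0571805934289706 0.001217655357123655
[ 0.61634215 -0.20081026  0.055     ] 0.057156634278641406 0.0007697765718474717
slot world ang -1.297857143302079 rel -1.1873571433020789 mod 1.9542355102877143
slot world ang -1.2878938757854992 rel -1.1773938757854991 mod 1.964198777804294
slot world ang -1.2925461577530104 rel -1.1820461577530104 mod 1.9595464958367828
0.054267109921505255 0.05529720356264588
```

```bash
cat > scr2.py <<'E'
from scr import *
def screw(s,approx,th=1.95,save=None,zrim=.052):
    # rim z .052 ; look at slot: dark px within 10mm of approx on head plane
    zh=.052+.0015*th
    g=cv2.cvtColor(s['img'],cv2.COLOR_BGR2GRAY)
    u0,v0=proj(s,[*approx,zh]); 
    v,u=np.mgrid[0:400,0:640]
    W=np.stack([onz(s,a,b,zh-.001) for a,b in zip(u[int(v0)-45:int(v0)+45,int(u0)-45:int(u0)+45].ravel(),v[int(v0)-45:int(v0)+45,int(u0)-45:int(u0)+45].ravel())])
    gg=g[int(v0)-45:int(v0)+45,int(u0)-45:int(u0)+45].ravel()
    r=np.linalg.norm(W[:,:2]-approx,axis=1)
    m=(r<.0115)&(gg<135)
    p=W[m,:2]; c=p.mean(0); w,V=np.linalg.eigh(np.cov(p.T)); d=V[:,1]
    return c,np.arctan2(d[1],d[0]),np.sqrt(12*w),m.sum()
E
python3 - <<'E'
from scr2 import *
s=snap('wrist','w8'); F=feet(s,(230,10,410,245)); W=np.array([onz(s,*f,.044) for f in F]); c=W.mean(0)
W=W[np.argsort(W[:,0])]; d=W[2]+W[3]-W[0]-W[1]; y=np.arctan2(d[1],d[0]);print(F,c,y, robot.get_obs()['tool_pos'])
ex=np.array([np.cos(y),np.sin(y),0]);ey=np.array([-ex[1],ex[0],0])
pred=(c+ex*.057)[:2]; print('pred',pred)
for k in range(3):
    sc,a,l,n=screw(s,pred); print(sc,a,(a-y)%np.pi,l,n)
    w=np.array([*sc,0]); print(ex[:2]@(sc-c[:2]),ey[:2]@(sc-c[:2])); pred=sc
cv2.imwrite('pics/c9.png',cv2.resize(s['img'][30:100,280:360],(686,600),interpolation=cv2.INTER_CUBIC))
E
```

```text
[array([249.12738854,  30.42675159]), array([391.68589744,  30.01602564]), array([258.8       , 224.79473684]), array([382.08715596, 224.98623853])] [ 0.55964774 -0.19527812  0.044     ] -0.10961269391658085 [ 0.51691263 -0.19005275  0.14846174]
pred [ 0.61630566 -0.20151354]
[ 0.61773535 -0.20124275] 1.8807764206982927 1.9903891146148736 [0.01307028 0.02159521] 230
0.05839148979049423 0.0004255720671294481
[ 0.61850669 -0.2012496 ] 1.8800821478157144 1.9896948417322953 [0.00904524 0.02221747] 220
0.059158950162190804 0.0005031376017853235
[ 0.61887782 -0.20129755] 1.881022130565715 1.990634824482296 [0.00594457 0.02281306] 217
0.05953309883484669 0.0004960716972979287
```

View pics/c9.png

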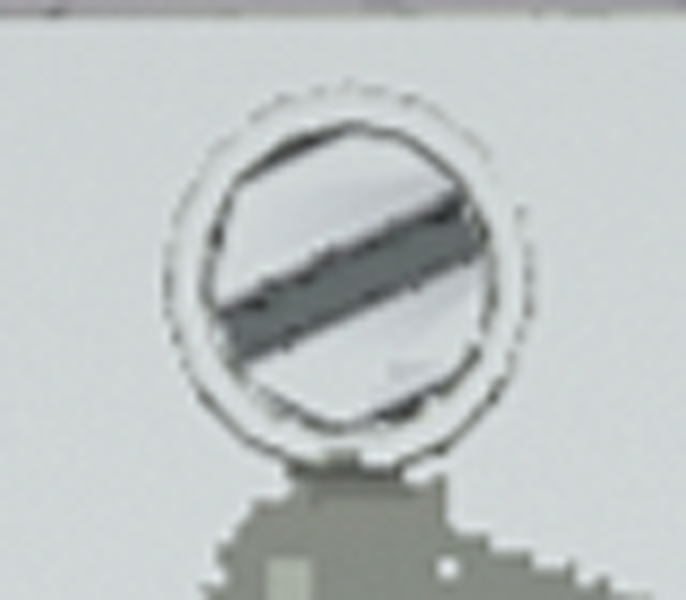

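```bash
python3 - <<'E'
from scr2 import *
s=snap('wrist'); F=feet(s,(230,10,410,245)); W=np.array([onz(s,*f,.044) for f in F]); c=W.mean(0)
y=-.1105;ex=np.array([np.cos(y),np.sin(y),0]);ey=np.array([-ex[1],ex[0],0])
q=lambda x,yy:(280+(x+.5)/8.575-.5,30+(yy+.5)/8.571-.5)
print(F[0],c,robot.get_obs()['tool_pos'])
for z,p,n in((.055,(350,276),'head'),(.052,(348,276),'ring'),(.052,(345,278),'?'),(.044,(345,12),'edge')):
    w=onz(s,*q(*p),z); print(n,w,ex@(w-c),ey@(w-c))
for A,B in(((222,312),(462,195)),((238,362),(490,255))):
    a=onz(s,*q(*A),.054);b=onz(s,*q(*B),.054); d=b-a; print('rel',(np.arctan2(d[1],d[0])-y)%np.pi,(a+b)/2)
a=snap('scene','s2');b=snap('side','d2')
i=np.hstack([cv2.resize(a['img'][215:305,290:400],(400,327),interpolation=cv2.INTER_CUBIC),cv2.resize(b['img'][190:290,230:340],(400,327),interpolation=cv2.INTER_CUBIC)])
cv2.imwrite('pics/c10.png',i)
E
```

```text
[249.10691824  30.13836478] [ 0.55983292 -0.19530491  0.044     ] [ 0.51690956 -0.19008465  0.14860738]
head [ 0.61910972 -0.20177437  0.055     ] 0.05962869578228729 0.00010676405899086503
ring [ 0.61935232 -0.2016134   0.052     ] 0.05985207351968736 0.0002935078366384039
? [ 0.61920528 -0.20130876  0.052     ] 0.059672336442080996 0.0005800772575289695
edge [ 0.64366449 -0.20401945  0.044     ] 0.08428128582032761 0.0005831606683313233
rel 1.9997842062910052 [ 0.62124381 -0.201192    0.054     ]
rel 1.9517166593375548 [ 0.61612393 -0.20273149  0.054     ]
```

View pics/c10.png

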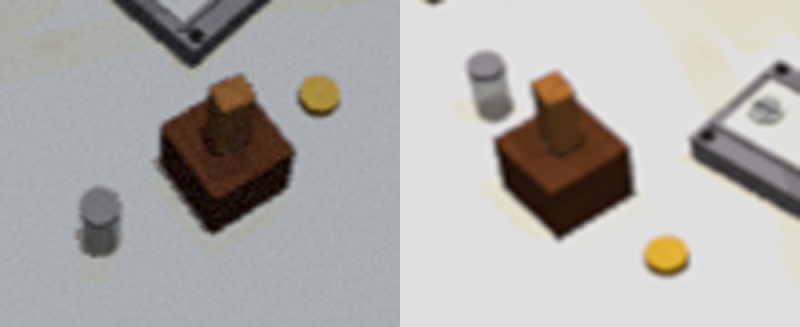

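The cover is shut: its edge is at scale x≈84–85 mm. The screw is at about (0.619,-0.202) with the slot about 1.97 rad out. Next, the wrist camera goes to the holder, at scene (352,255).

>>> drive_tool --series '[[[0, 0, -0.6, -3.6, -32.4, -3.1, 100], [0, 0, -0.6, -3.6, -32.4, -3.1, 100], [0, 0, -0.6, -3.6, -32.4, -3.1, 100], [0, 0, -0.6, -3.6, -32.4, -3.1, 100], [0, 0, -0.6, -3.6, -32.4, -3.1, 100], [0, 0, -0.6, -3.6, -32.4, -3.1, 100], [0, 0, -0.6, -3.6, -32.4, -3.1, 100], [0, 0, -0.6, -3.6, -32.4, -3.1, 100], [0, 0, -0.6, -3.6, -32.4, -3.1, 100], [0, 0, -0.6, -3.6, -32.4, -3.1, 100], [0, 0, -0.6, -3.6, -32.4, -3.1, 100]]]'

```text
time: 8.9
tool_pos: [0.5177, 0.1341, 0.181]
ee_rot: [-3.138, 0.002, 0.486]
wrist_force: [-0.8, -0.6, -0.5]
width: 0.094
```

```bash
python3 - <<'E'
from h import *
s=snap('wrist','w9'); o=robot.get_obs(); print(o['time'],o['tool_pos'],o['ee_rot'],o['joint_positions'],o['width'])
E
```

```text
8.95 [0.51778324 0.1342378  0.18107179] [-3.13783751e+00  1.38236530e-03  4.85759284e-01] [0.145411   0.05327359 1.38103657 0.00310828 1.70983844 1.23087749] 0.09427004659345428
```

View pics/w9.png

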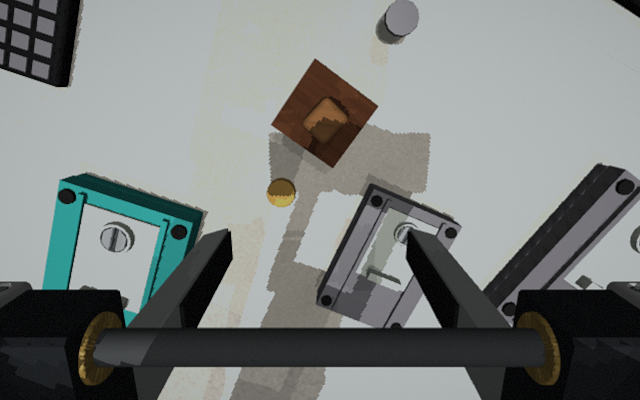

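```bash
python3 - <<'E'
from h import *
s=snap('wrist'); P=pts(s)
np.save('P9.npy',P)
cv2.imwrite('pics/c11.png',cv2.resize(s['img'][50:175,260:390],(624,600),interpolation=cv2.INTER_CUBIC))
z=P[:,:,2]
m=((z>.125)&(z<.145)); m[:80]=0;m[160:]=0;m[:,:290]=0;m[:,370:]=0
m=cv2.morphologyEx(m.astype(np.uint8),cv2.MORPH_OPEN,np.ones((3,3)))
v,u=np.nonzero(m); print(len(v),u.min(),u.max(),v.min(),v.max(),np.median(z[m>0]))
zz=.135
X=np.array([onz(s,a,b,zz)[:2] for a,b in zip(u,v)],np.float32)
r=cv2.minAreaRect(X*1000); print('handle top',r)
m2=((z>.055)&(z<.072)); m2[:40]=0;m2[190:]=0;m2[:,:250]=0;m2[:,400:]=0
m2=cv2.morphologyEx(m2.astype(np.uint8),cv2.MORPH_OPEN,np.ones((3,3)))
v,u=np.nonzero(m2); X=np.array([onz(s,a,b,.065)[:2] for a,b in zip(u,v)],np.float32); print('block',cv2.minAreaRect(X*1000),np.median(z[m2>0]))
E
```

```text
1248 303 346 97 142 0.13485262341230406
handle top ((572.5718994140625, 159.3914794921875), (23.702301025390625, 27.28045654296875), 73.00065612792969)
block ((572.4029541015625, 159.18502807617188), (70.00442504882812, 70.04034423828125), 82.43533325195312) 0.06529409550057887
```

View pics/c11.png

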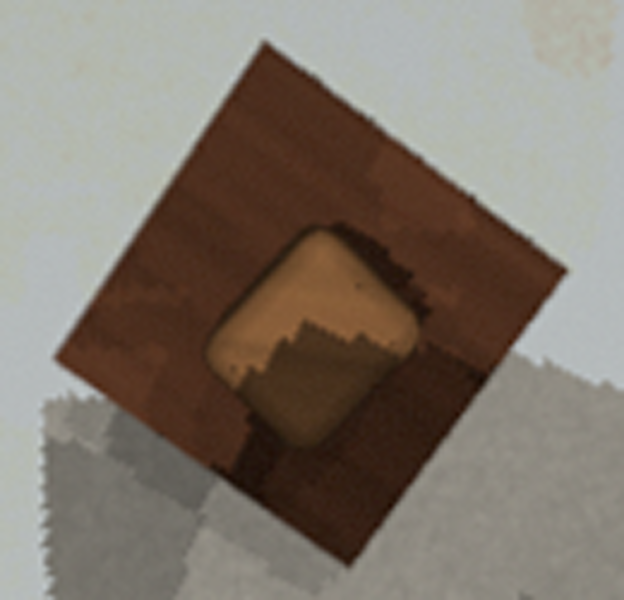

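Handle centre is (0.5725,0.159), its long axis points to -17°, and its top is at z=0.135. Aligning above it.

>>> drive_tool --series '[[[0, 0, 0.776, 6.0, 0.3, 0, 100], [0, 0, 0.776, 6.0, 0.3, 0, 100], [0, 0, 0.776, 6.0, 0.3, 0, 100], [0, 0, 0.776, 6.0, 0.3, 0, 100], [0, 0, 0.776, 6.0, 0.3, 0, 100], [0, 0, 0.776, 6.0, 0.3, 0, 100], [0, 0, 0.776, 6.0, 0.3, 3, 100], [0, 0, 0.776, 6.0, 0.3, 3, 100], [0, 0, 0.776, 6.0, 0.3, 3, 100]]]'

```text
time: 9.9
tool_pos: [0.5716, 0.1593, 0.1505]
ee_rot: [-3.141, 0.005, -0.289]
wrist_force: [-0.2, -0.2, 0.5]
width: 0.094
```

```bash
python3 - <<'E'
from h import *
s=snap('wrist','w10'); o=robot.get_obs(); print(o['time'],o['tool_pos'],o['ee_rot'],o['joint_positions'])
print(tool([.5725,.1593,.043]))
E
```

```text
9.95 [0.57234038 0.15958182 0.15167264] [-3.13960689  0.00327354 -0.28948981] [0.17438713 0.19074595 1.2866585  0.00325537 1.66622684 2.0349834 ]
[ 0.05891692  0.0440326  10.86706333]
```

View pics/w10.png

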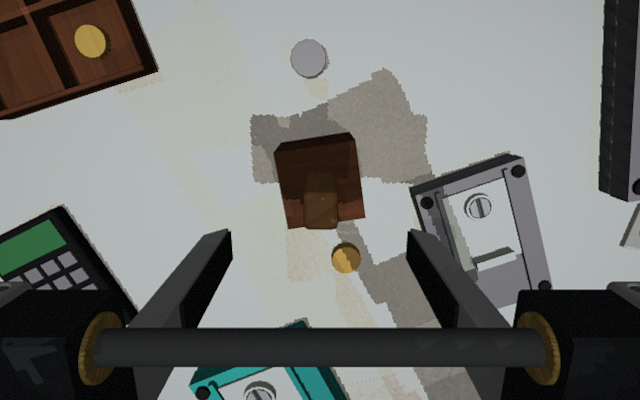

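>>> drive_tool --series '[[[0, 0, 0, 0.05, 0.05, 4, 100], [0, 0, 0, 0.05, 0.05, 8, 100], [0, 0, 0, 0.05, 0.05, 10.2, 100], [0, 0, 0, 0.05, 0.05, 10.8, 100], [0, 0, 0, 0.05, 0.05, 10.8, 100]]]'

```text
time: 10.45
tool_pos: [0.5727, 0.1593, 0.0441]
ee_rot: [-3.14, 0.003, -0.289]
wrist_force: [0.3, 0.2, -0.1]
width: 0.0941
```

```bash
python3 - <<'E'
from h import *
s=snap('wrist','w11'); o=robot.get_obs(); print(o['time'],o['tool_pos'],o['ee_rot'],o['wrist_force'])
b=snap('side'); a=snap('scene')
i=np.hstack([cv2.resize(a['img'][195:305,270:420],(400,293),interpolation=cv2.INTER_CUBIC),cv2.resize(b['img'][170:290,210:360],(400,293),interpolation=cv2.INTER_CUBIC)])
cv2.imwrite('pics/c12.png',i)
E
```

```text
10.5 [0.57366556 0.15945117 0.04548586] [-3.13840385e+00  8.43795473e-04 -2.89235997e-01] [0.22577634 0.88131922 0.03865486]
```

View pics/w11.png

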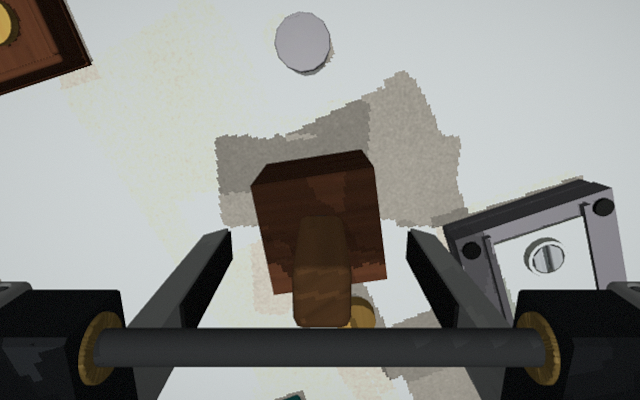

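View pics/c12.png

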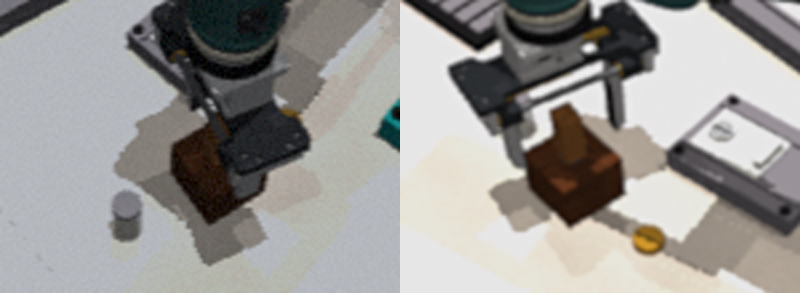

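>>> drive_tool --series '[[[0, 0, 0, 0, 0, 0.15, 0], [0, 0, 0, 0, 0, 0.15, 0], [0, 0, 0, 0, 0, 0.15, 0], [0, 0, 0, 0, 0, 0.15, 0], [0, 0, 0, 0, 0, 0.15, 0], [0, 0, 0, 0, 0, 0.15, 0], [0, 0, 0, 0, 0, 0.15, 0], [0, 0, 0, 0, 0, 0.15, 0], [0, 0, 0, 0, 0, 0.15, 0]]]'

```text
time: 11.5
tool_pos: [0.5743, 0.1595, 0.0449]
ee_rot: [-3.138, -0.001, -0.289]
wrist_force: [-0.4, -0.4, 0.0]
width: 0.0254
```

```bash
python3 - <<'E'
from h import *
s=snap('wrist','w12'); o=robot.get_obs(); print(o['time'],o['tool_pos'],o['ee_rot'],o['wrist_force'],o['width'])
E
```

```text
11.55 [0.5742857  0.15950184 0.04490764] [-3.13773895e+00 -9.14641571e-04 -2.89318186e-01] [ 0.38307132 -0.71234825  0.43785704] 0.023719945341822247
```

View pics/w12.png

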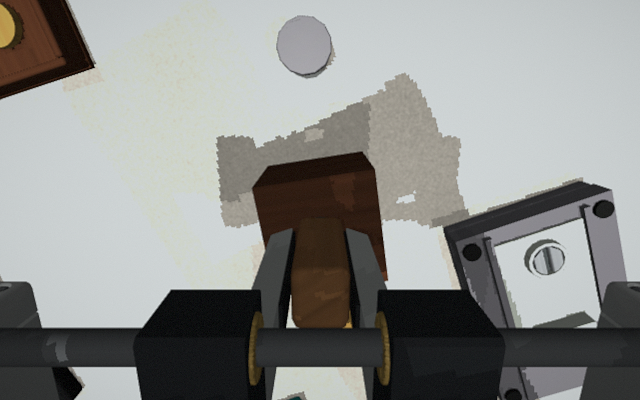

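>>> drive_tool --series '[[[-0.004, 0, 0, 0, 0, -1, 0], [-0.004, 0, 0, 0, 0, -3, 0], [-0.004, 0, 0, 0, 0, -6, 0], [-0.004, 0, 0, 0, 0, -9, 0], [-0.004, 0, 0, 0, 0, -11.5, 0], [-0.004, 0, 0, 0, 0, -11.5, 0], [-0.004, 0, 0, 0, 0, -11.5, 0]]]'

```text
time: 12.25
tool_pos: [0.5742, 0.1592, 0.1602]
ee_rot: [-3.141, -0.002, -0.289]
wrist_force: [-0.0, -0.3, -1.6]
width: 0.0237
```

```bash
python3 - <<'E'
from h import *
s=snap('wrist','w13'); o=robot.get_obs(); print(o['time'],o['tool_pos'],o['ee_rot'],o['wrist_force'],o['width'])
a=snap('scene'); b=snap('side')
i=np.hstack([cv2.resize(a['img'][195:305,270:420],(400,293),interpolation=cv2.INTER_CUBIC),cv2.resize(b['img'][150:270,210:360],(400,293),interpolation=cv2.INTER_CUBIC)])
cv2.imwrite('pics/c13.png',np.vstack([i,cv2.resize(s['img'][130:330,180:460],(800,300))]))
E
```

```text
12.3 [0.57338179 0.15901601 0.15858431] [ 3.14050758e+00  8.58907934e-04 -2.89305120e-01] [-1.04057783  0.38946935 -1.7366651 ] 0.024110670575799967
```

View pics/c13.png

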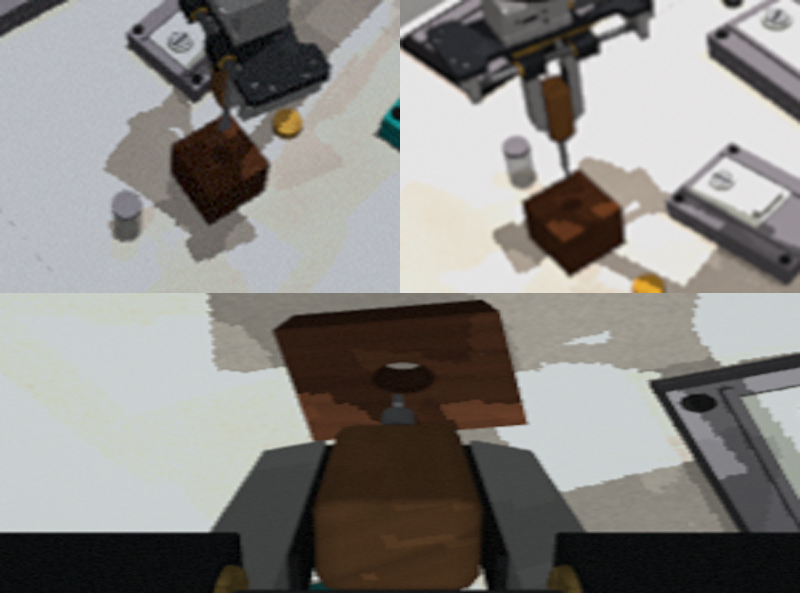

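```bash
python3 - <<'E'
from h import *
s=snap('wrist'); o=robot.get_obs(); print(o['tool_pos'],o['ee_rot']); P=pts(s)
T=R.from_euler('xyz',o['ee_rot']).as_matrix()
for x in(-.002,0,.002): print(x,proj(s,o['tool_pos']+T@np.array([x,0,.04])),proj(s,o['tool_pos']+T@np.array([x,0,.0])))
i=cv2.resize(s['img'][170:260,275:365],(600,600),interpolation=cv2.INTER_CUBIC); cv2.imwrite('pics/c14.png',i)
for v in range(180,236,3): print(v,P[v,319].round(4))
E
```

```text
[0.57288801 0.15888508 0.15750658] [ 3.13959139e+00  2.83798063e-03 -2.89405438e-01]
-0.002 [319.73220095 204.98977725] [319.91548237 223.68474316]
0 [319.73618481 202.432473  ] [319.9205623  220.74343036]
0.002 [319.74018471 199.86487833] [319.9256661  217.78829722]
180 [0.5638 0.1617 0.0073]
183 [0.5637 0.1618 0.02  ]
186 [0.5637 0.1618 0.0319]
189 [0.5638 0.1619 0.0436]
192 [0.5639 0.1619 0.0546]
195 [0.5637 0.1619 0.0641]
198 [0.5776 0.158  0.1222]
201 [0.5769 0.1582 0.1275]
204 [0.5763 0.1584 0.1327]
207 [0.5753 0.1587 0.1362]
210 [0.5754 0.1587 0.143 ]
213 [0.5757 0.1587 0.1502]
216 [0.5752 0.1588 0.1548]
219 [0.5852 0.1559 0.1894]
222 [0.5853 0.1559 0.1944]
225 [0.5849 0.1561 0.1977]
228 [0.5854 0.1559 0.2034]
231 [0.5852 0.156  0.2067]
234 [0.5854 0.1559 0.2113]
```

View pics/c14.png

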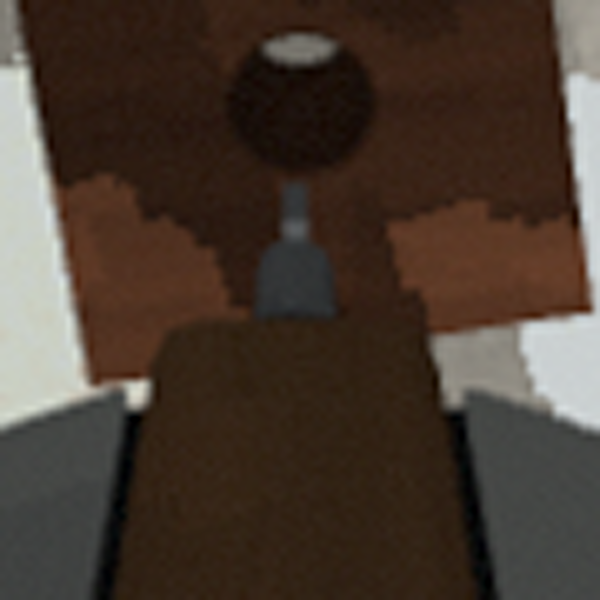

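Driver gripped and vertical; blade end at (319,197). Carrying it above the screw, blade turned to the slot.

>>> drive_tool --series '[[[0, 0, -0.14, 1, 2.2, 0, 0], [0, 0, -0.28, 2, 4.4, 0, 0], [0, 0, -0.42, 3, 6.6, 0, 0], [0, 0, -0.56, 4, 8.8, 0, 0], [0, 0, -0.7, 5, 11, 0, 0], [0, 0, -0.84, 6, 13.2, 0, 0], [0, 0, -0.98, 7, 15.4, 0, 0], [0, 0, -1.12, 8, 17.6, 0, 0], [0, 0, -1.26, 9, 19.8, 0, 0], [0, 0, -1.4, 10, 22, 0, 0], [0, 0, -1.54, 11, 24.2, 0, 0], [0, 0, -1.68, 12, 26.5, 0, 0], [0, 0, -1.82, 13, 29, 0, 0], [0, 0, -1.96, 14, 31.5, 0, 0], [0, 0, -2.1, 14.7, 33.1, 1, 0], [0, 0, -2.154, 14.7, 33.1, 3, 0], [0, 0, -2.154, 14.7, 33.1, 3, 0], [0, 0, -2.154, 14.7, 33.1, 3, 0]]]'

```text
time: 14.25
tool_pos: [0.6184, -0.1998, 0.1261]
ee_rot: [-3.136, -0.002, 1.863]
wrist_force: [-0.0, -0.2, -0.7]
width: 0.0234
```

```bash
python3 - <<'E'
from h import *
s=snap('wrist','w14'); o=robot.get_obs(); print(o['time'],o['tool_pos'],o['ee_rot'],o['joint_positions'],o['width'])
cv2.imwrite('pics/c15.png',cv2.resize(s['img'][120:270,220:420],(800,600),interpolation=cv2.INTER_CUBIC))
E
```

```text
14.3 [ 0.61911538 -0.19988103  0.12755   ] [-3.13753919e+00 -5.45120047e-04  1.86401705e+00] [-0.39809866  0.32535176  1.16925067 -0.00217122  1.6504604  -0.69148951] 0.02408391671264748
```

View pics/w14.png

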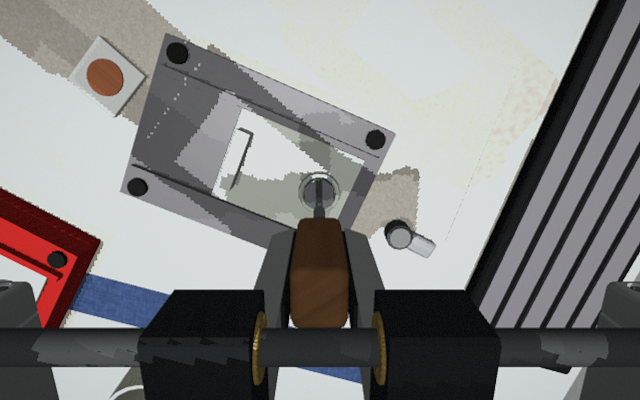

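View pics/c15.png

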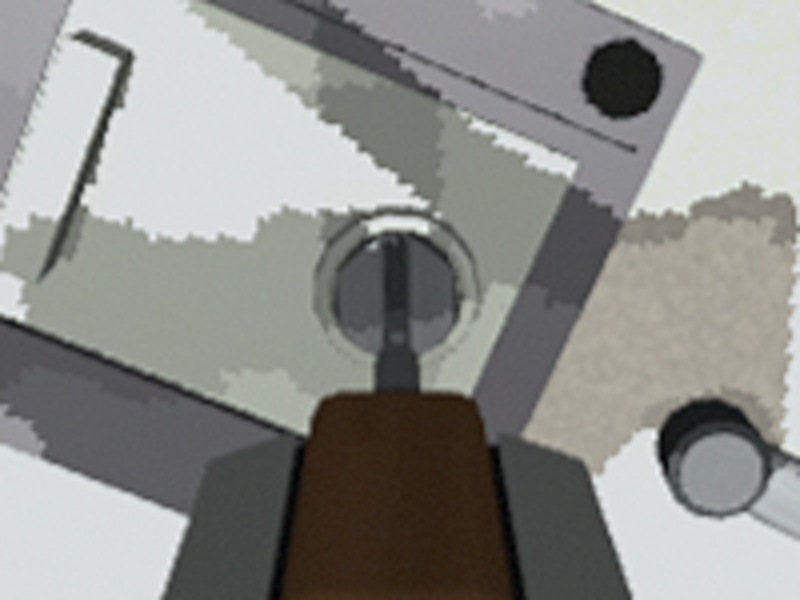

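>>> drive_tool --series '[[[-0.004, 0, 0, 0, 0, 1.2, 0], [-0.004, 0, 0, 0, 0, 2.4, 0], [-0.004, 0, 0, 0, 0, 3, 0], [-0.004, 0, 0, 0, 0, 3.2, 0], [-0.004, 0, 0, 0, 0, 3.4, 0], [-0.004, 0, 0, 0, 0, 3.4, 0]]]'

```text
time: 14.9
tool_pos: [0.6189, -0.1999, 0.0934]
ee_rot: [-3.141, -0.001, 1.864]
wrist_force: [0.2, -1.3, -0.3]
width: 0.0241
```

```bash
python3 - <<'E'
from h import *
s=snap('wrist','w15'); o=robot.get_obs(); print(o['time'],o['tool_pos'],o['ee_rot'],o['wrist_force'],o['width'])
cv2.imwrite('pics/c16.png',cv2.resize(s['img'][140:260,240:400],(800,600),interpolation=cv2.INTER_CUBIC))
E
```

```text
14.95 [ 0.61912159 -0.19996455  0.09380341] [ 3.14133570e+00 -2.51633632e-04  1.86402014e+00] [-0.51682176  0.78443269  0.14746172] 0.023886047540852336
```

View pics/c16.png

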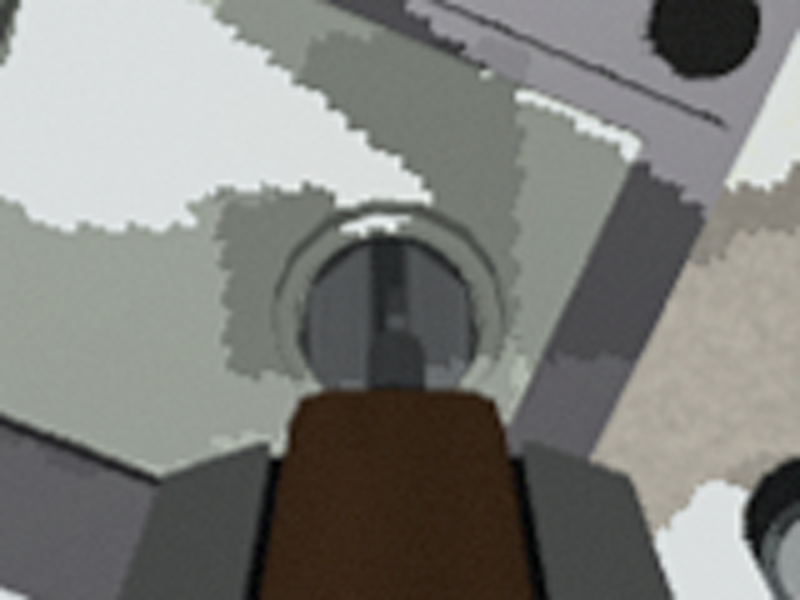

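>>> drive_tool --series '[[[0, 0, 0, 0, -0.08, 0.1, 0], [0, 0, 0, 0, -0.08, 0.25, 0], [0, 0, 0, 0, -0.08, 0.35, 0], [0, 0, 0, 0, -0.08, 0.4, 0], [0, 0, 0, 0, -0.08, 0.4, 0]]]'

```text
time: 15.45
tool_pos: [0.6184, -0.2002, 0.0899]
ee_rot: [3.141, -0.0, 1.864]
wrist_force: [-0.1, 0.3, 0.2]
width: 0.0237
```

```bash
python3 - <<'E'
from h import *
s=snap('wrist','w16'); o=robot.get_obs(); print(o['time'],o['tool_pos'],o['ee_rot'],o['wrist_force'],o['wrist_torque'],o['width'])
cv2.imwrite('pics/c17.png',cv2.resize(s['img'][140:260,240:400],(800,600),interpolation=cv2.INTER_CUBIC))
E
```

```text
15.5 [ 0.61839044 -0.20022023  0.08988721] [ 3.14124350e+00 -1.35850157e-04  1.86403349e+00] [-0.28799512  0.14173906 -0.58817502] [-0.09297214 -0.05234005 -0.04331065] 0.023369365767499047
```

View pics/c17.png

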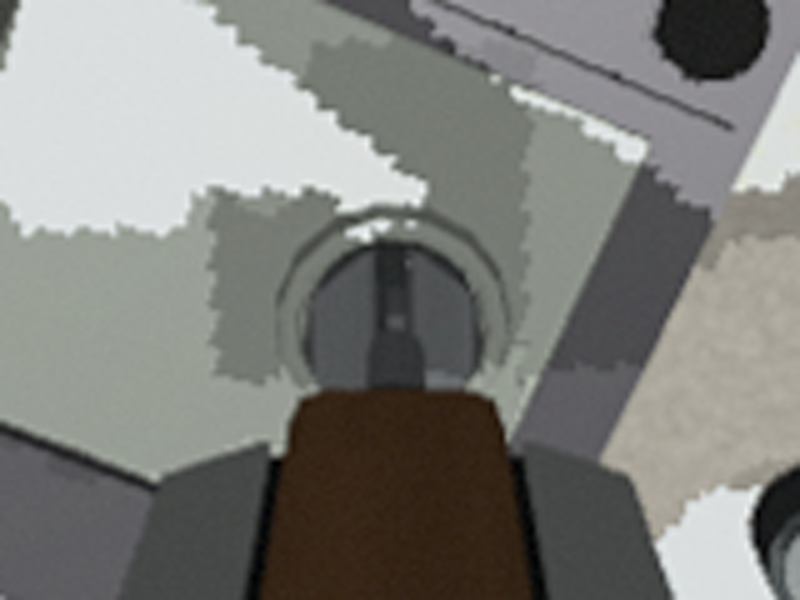

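>>> drive_tool --series '[[[0, 0, 0, 0, 0, 0.07, 0], [0, 0, 0, 0, 0, 0.14, 0], [0, 0, 0, 0, 0, 0.2, 0]]]'

```text
time: 15.8
tool_pos: [0.6185, -0.2003, 0.0895]
ee_rot: [3.14, 0.001, 1.864]
wrist_force: [-2.5, 0.3, 7.7]
width: 0.024
```

```bash
python3 - <<'E'
from h import *
o=robot.get_obs(); print(o['time'],o['tool_pos'],o['ee_rot'],o['wrist_force'],o['wrist_torque'],o['width'])
E
```

```text
15.8 [ 0.61852857 -0.20027426  0.08945954] [3.14043523e+00 6.06574189e-04 1.86403395e+00] [-2.4756929   0.3345014   7.65303785] [ 0.22457183  0.57364703 -0.03705405] 0.023982652575471858
```

Seated: 7.7 N, with tip z at the slot floor. Turning clockwise about the driver axis while following it down.

>>> drive_tool --series '[[[0, 0, 0, 0, 0, 0.2, 0], [0, 0, 0.1, 0, 0.02, 0.22, 0], [0, 0, 0.2, 0, 0.03, 0.23, 0], [0, 0, 0.3, -0.01, 0.05, 0.25, 0], [0, 0, 0.4, -0.01, 0.06, 0.26, 0], [0, 0, 0.5, -0.02, 0.08, 0.28, 0]]]'

```text
time: 16.4
tool_pos: [0.6191, -0.2005, 0.0891]
ee_rot: [3.139, 0.001, 1.36]
wrist_force: [-3.8, -0.1, 8.3]
width: 0.0237
```

```bash
python3 - <<'E'
from h import *
s=snap('wrist','w17'); o=robot.get_obs(); print(o['time'],o['tool_pos'],o['ee_rot'],o['wrist_force'],o['wrist_torque'],o['width'])
cv2.imwrite('pics/c18.png',cv2.resize(s['img'][140:260,240:400],(800,600),interpolation=cv2.INTER_CUBIC))
E
```

```text
16.45 [ 0.61912122 -0.20053022  0.08908421] [3.13940486e+00 9.25517339e-04 1.35684522e+00] [-3.31441346  0.72527738  7.57561395] [0.16854656 0.89783329 0.13310256] 0.024197090054039704
```

View pics/c18.png

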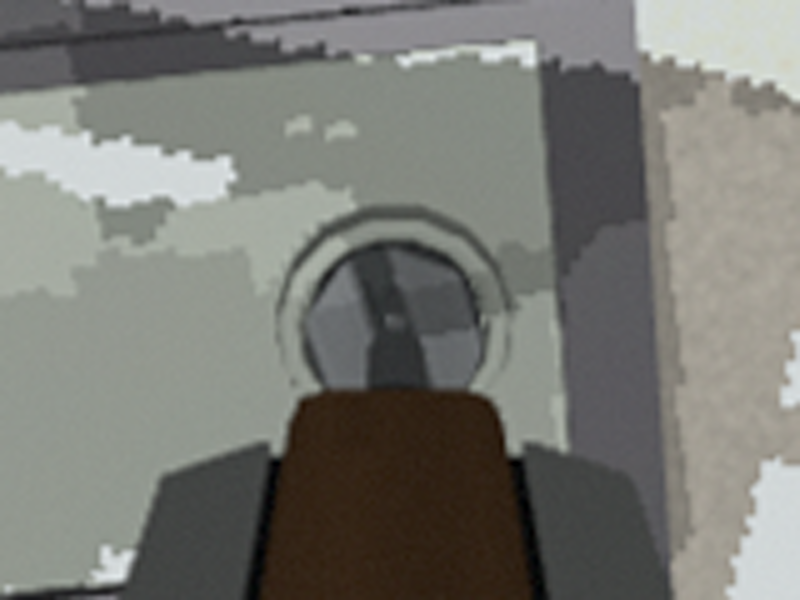

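>>> drive_tool --series '[[[0, 0, 0.1, 0, 0.02, 0.22, 0], [0, 0, 0.2, 0, 0.03, 0.24, 0], [0, 0, 0.3, -0.01, 0.05, 0.26, 0], [0, 0, 0.4, -0.01, 0.06, 0.28, 0], [0, 0, 0.5, -0.02, 0.08, 0.29, 0]]]'

```text
time: 16.95
tool_pos: [0.6199, -0.2009, 0.0884]
ee_rot: [3.138, -0.0, 0.853]
wrist_force: [-3.3, 0.9, 7.3]
width: 0.0236
```

```bash
python3 - <<'E'
from h import *
s=snap('wrist','w18'); o=robot.get_obs(); print(o['time'],o['tool_pos'],o['ee_rot'],o['wrist_force'],o['wrist_torque'],o['width'])
cv2.imwrite('pics/c19.png',cv2.resize(s['img'][140:260,240:400],(800,600),interpolation=cv2.INTER_CUBIC))
E
```

```text
17.0 [ 0.61993554 -0.20093028  0.08837272] [ 3.13797645e+00 -5.63269032e-04  8.49899200e-01] [-2.01300786  1.01636896  7.1522132 ] [0.22234083 0.7752605  0.05312649] 0.024263898010774766
```

View pics/c19.png

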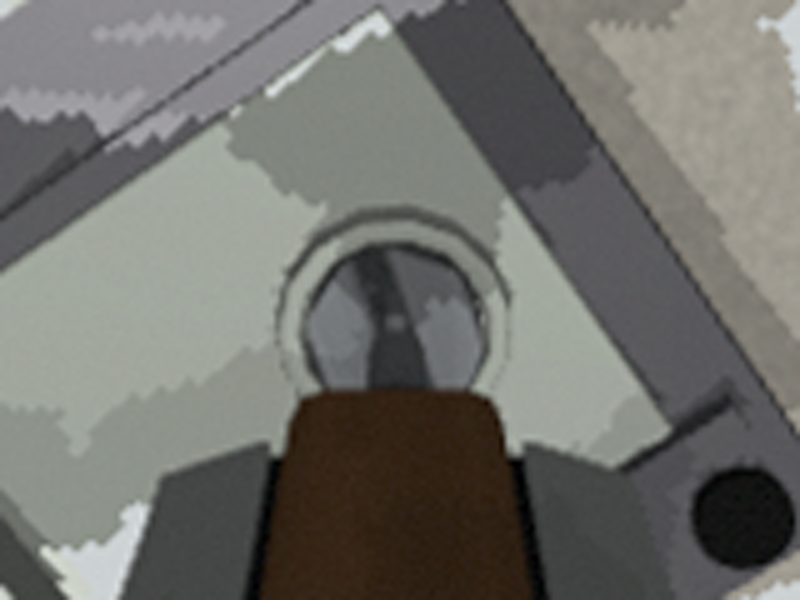

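>>> drive_tool --series '[[[0.003, 0, 0.1, 0, 0.02, 0.22, 0], [0.003, 0, 0.2, 0, 0.03, 0.24, 0], [0.003, 0, 0.3, -0.01, 0.05, 0.26, 0], [0.003, 0, 0.4, -0.01, 0.06, 0.28, 0], [0.003, 0, 0.5, -0.02, 0.08, 0.29, 0]]]'

```text
time: 17.5
tool_pos: [0.6205, -0.2018, 0.0877]
ee_rot: [3.14, -0.002, 0.346]
wrist_force: [-2.2, 1.2, 6.8]
width: 0.0245
```

>>> drive_tool --series '[[[0, 0, 0.1, 0, 0.02, 0.22, 0], [0, 0, 0.2, 0, 0.03, 0.24, 0], [0, 0, 0.3, -0.01, 0.05, 0.26, 0], [0, 0, 0.4, -0.01, 0.06, 0.28, 0]]]'

```text
time: 17.9
tool_pos: [0.6206, -0.2025, 0.087]
ee_rot: [3.141, -0.004, -0.058]
wrist_force: [-2.8, 0.8, 6.9]
width: 0.0236
```

```bash
python3 - <<'E'
from h import *
s=snap('wrist','w19'); o=robot.get_obs(); print(o['time'],o['tool_pos'],o['ee_rot'],o['wrist_force'],o['wrist_torque'],o['width'])
cv2.imwrite('pics/c20.png',cv2.resize(s['img'][140:260,240:400],(800,600),interpolation=cv2.INTER_CUBIC))
E
```

```text
17.95 [ 0.62064269 -0.20254673  0.08702758] [ 3.14053682 -0.0038116  -0.06098336] [-2.90317683  1.03865367  7.35068386] [0.2393143  0.77260235 0.06148057] 0.02398782893562274
```

View pics/c20.png

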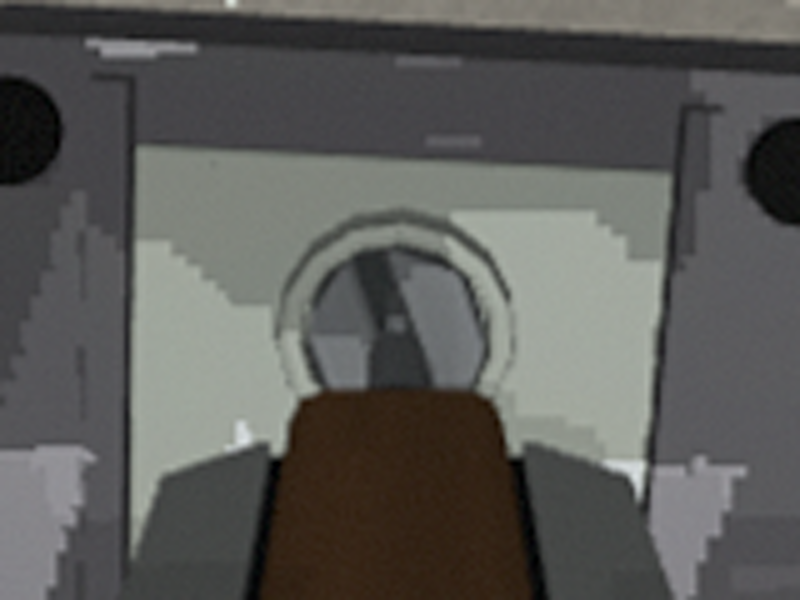

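>>> drive_tool --series '[[[0, 0, 0.1, 0, 0.02, 0.22, 0], [0, 0, 0.2, 0, 0.03, 0.24, 0], [0, 0, 0.28, -0.01, 0.05, 0.26, 0]]]'

```text
time: 18.25
tool_pos: [0.6205, -0.2031, 0.0866]
ee_rot: [3.141, -0.005, -0.344]
wrist_force: [-3.8, 1.6, 7.5]
width: 0.0241
```

```bash
python3 - <<'E'
from h import *
s=snap('wrist','w20'); o=robot.get_obs(); print(o['time'],o['tool_pos'],o['ee_rot'],o['wrist_force'],o['wrist_torque'],o['width'])
cv2.imwrite('pics/c21.png',cv2.resize(s['img'][140:260,240:400],(800,600),interpolation=cv2.INTER_CUBIC))
E
```

```text
18.3 [ 0.62049033 -0.203088    0.08657747] [ 3.14146059 -0.00509366 -0.34663166] [-2.82563888  1.03813092  7.08741357] [0.32976323 0.80198845 0.11649004] 0.023996531625831742
```

View pics/c21.png

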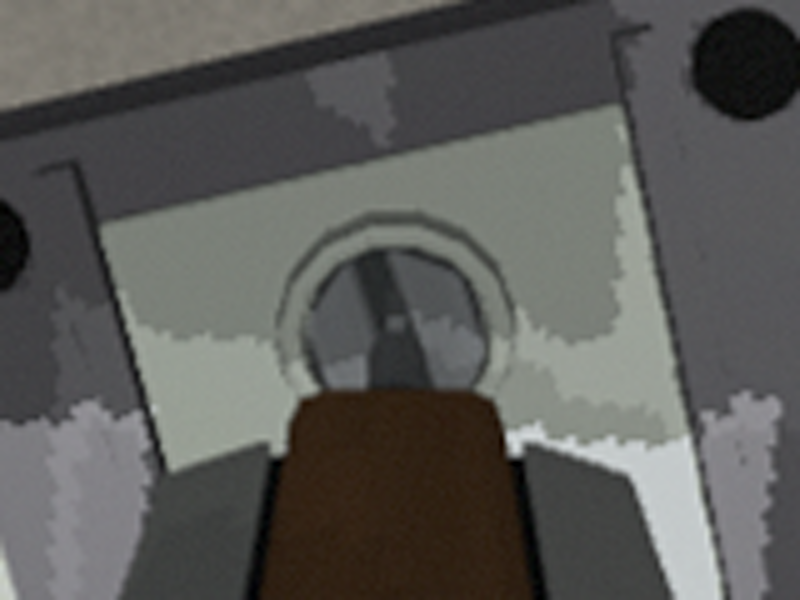

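>>> drive_tool --series '[[[0, 0, 0.06, 0, 0.01, 0.21, 0], [0, 0, 0.12, 0, 0.02, 0.22, 0], [0, 0, 0.12, 0, 0.02, 0.22, 0]]]'

```text
time: 18.6
tool_pos: [0.6204, -0.2033, 0.0865]
ee_rot: [-3.141, -0.006, -0.467]
wrist_force: [-2.4, 1.1, 6.6]
width: 0.0237
```

```bash
python3 - <<'E'
from h import *
s=snap('wrist','w21'); o=robot.get_obs(); print(o['time'],o['tool_pos'],o['ee_rot'],o['wrist_force'],o['wrist_torque'],o['width'])
cv2.imwrite('pics/c22.png',cv2.resize(s['img'][140:260,240:400],(800,600),interpolation=cv2.INTER_CUBIC))
E
```

```text
18.65 [ 0.62046911 -0.20328105  0.08650636] [-3.14113991 -0.00630365 -0.46643934] [-2.59580389 -0.06417958  7.04824927] [0.3404312  0.75792069 0.11452558] 0.023857324776204347
```

View pics/c22.png

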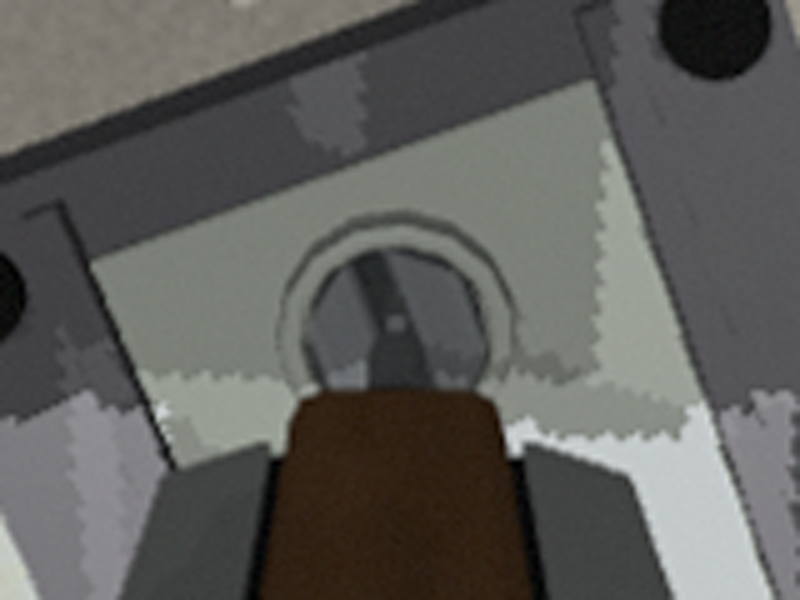

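>>> drive_tool --series '[[[0, 0, 0.08, 0, 0.01, 0.22, 0], [0, 0, 0.15, 0, 0.02, 0.23, 0], [0, 0, 0.15, 0, 0.02, 0.23, 0]]]'

```text
time: 18.95
tool_pos: [0.6206, -0.2035, 0.0864]
ee_rot: [-3.14, -0.008, -0.617]
wrist_force: [-2.8, 1.0, 6.9]
width: 0.024
```

```bash
python3 - <<'E'
from h import *
s=snap('wrist','w22'); o=robot.get_obs(); print(o['time'],o['tool_pos'],o['ee_rot'],o['wrist_force'],o['wrist_torque'],o['width'],o['joint_positions'][5])
cv2.imwrite('pics/c23.png',cv2.resize(s['img'][140:260,240:400],(800,600),interpolation=cv2.INTER_CUBIC))
E
```

```text
19.0 [ 0.62058412 -0.20355714  0.08643165] [-3.14002374 -0.00781712 -0.61601787] [-2.66717571  0.91506213  6.36242464] [0.33885651 0.71533518 0.15934221] 0.023523762886068125 1.7831554320221485
```

View pics/c23.png

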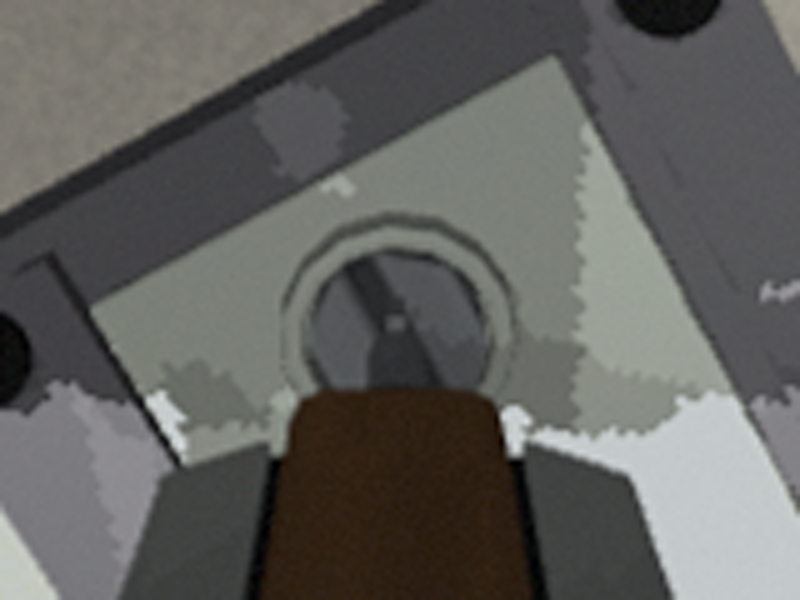

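>>> drive_tool --series '[[[0, 0, 0.06, 0, 0.01, 0.24, 0], [0, 0, 0.12, 0, 0.02, 0.24, 0], [0, 0, 0.12, 0, 0.02, 0.24, 0]]]'

```text
time: 19.3
tool_pos: [0.6206, -0.2037, 0.0864]
ee_rot: [-3.139, -0.009, -0.736]
wrist_force: [-4.3, 0.5, 7.6]
width: 0.0242
```

```bash
python3 - <<'E'
from h import *
s=snap('wrist','w23'); o=robot.get_obs(); print(o['time'],o['tool_pos'],o['ee_rot'],o['wrist_force'],o['wrist_torque'],o['width'],o['joint_positions'][5])
cv2.imwrite('pics/c24.png',cv2.resize(s['img'][140:260,240:400],(800,600),interpolation=cv2.INTER_CUBIC))
E
```

```text
19.35 [ 0.620543   -0.20373833  0.0864134 ] [-3.13885294 -0.00900067 -0.73524207] [-3.51222243  1.62944928  7.20179976] [0.39176808 0.78658477 0.3234575 ] 0.0236490008229286 1.902228148675121
```

View pics/c24.png

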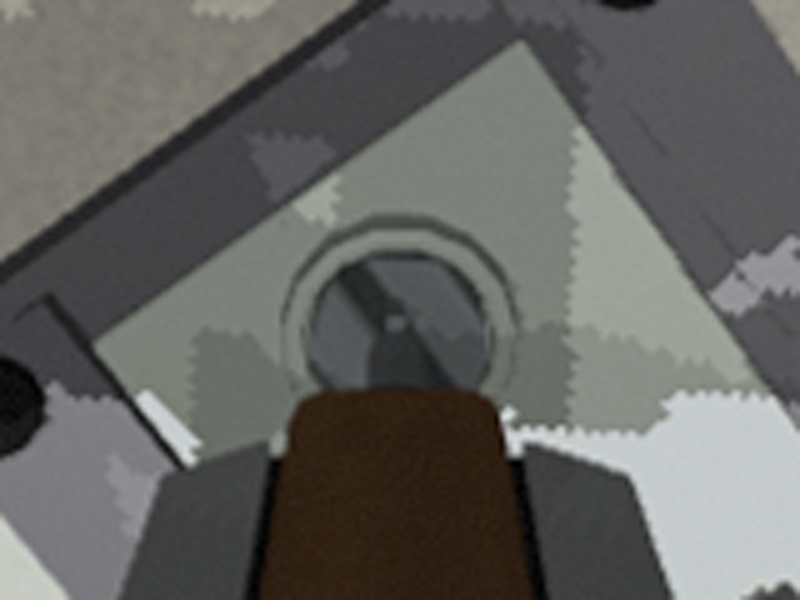

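Torque has risen to 0.32 N m with no further sink, and the slot is parallel to the guide strips, so the screw is home. Relieving the twist and lifting out.

>>> drive_tool --series '[[[0, 0, -0.1, 0, -0.01, 0.1, 0], [0, 0, -0.18, 0, -0.02, 0, 0], [0, 0, -0.18, 0, -0.02, -0.4, 0], [0, 0, -0.18, 0, -0.02, -1, 0], [0, 0, -0.18, 0, -0.02, -3, 0], [0, 0, -0.18, 0, -0.02, -6, 0], [0, 0, -0.18, 0, -0.02, -6, 0]]]'

```text
time: 20.05
tool_pos: [0.6231, -0.2046, 0.1531]
ee_rot: [-3.139, -0.02, -0.556]
wrist_force: [0.3, -1.2, -0.1]
width: 0.024
```

```bash
python3 - <<'E'
from h import *
s=snap('wrist','w24'); o=robot.get_obs(); print(o['time'],o['tool_pos'],o['ee_rot'],o['wrist_force'],o['wrist_torque'],o['width'])
cv2.imwrite('pics/c25.png',cv2.resize(s['img'][100:280,200:440],(800,600),interpolation=cv2.INTER_CUBIC))
E
```

```text
20.1 [ 0.62206909 -0.20414343  0.15036935] [-3.13934631 -0.01667129 -0.55620087] [-0.85957469 -0.38716735 -1.84745078] [ 0.08424857  0.03454507 -0.01935542] 0.02383269215885524
```

View pics/c25.png

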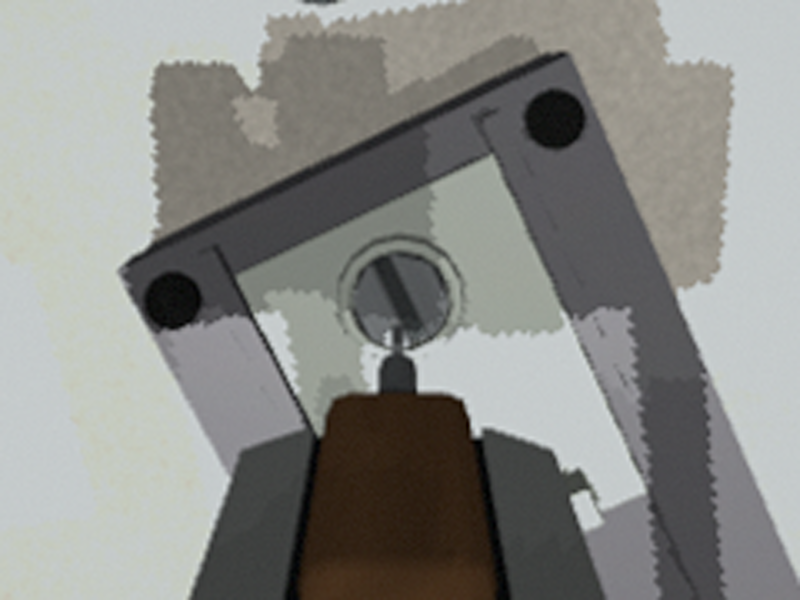

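```bash
python3 - <<'E'
from h import *
s=snap('wrist','w25'); 
cv2.imwrite('pics/c26.png',cv2.resize(s['img'][165:215,290:350],(720,600),interpolation=cv2.INTER_CUBIC)); o=robot.get_obs(); print(o['tool_pos'],o['ee_rot'],o['wrist_force'])
E
```

```text
[ 0.62085464 -0.20363399  0.1477814 ] [-3.14000684 -0.01225044 -0.55599657] [-0.2129241  -0.94669368 -1.57233751]
```

View pics/c26.png

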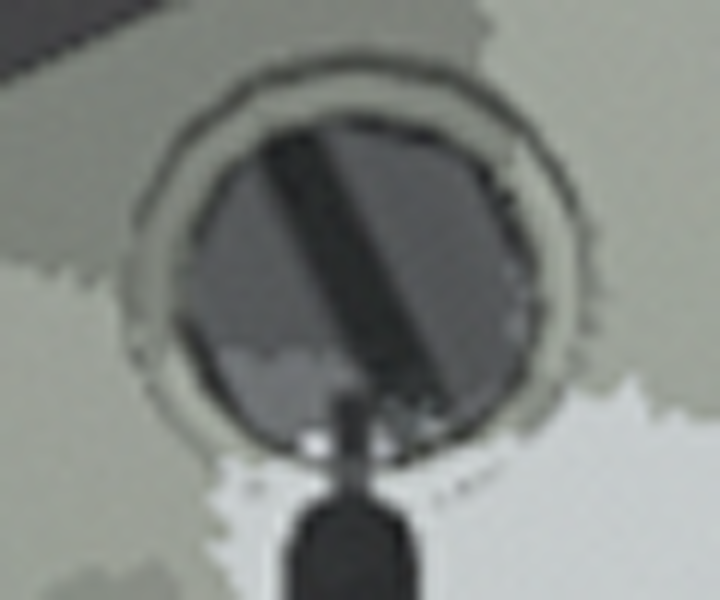

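```bash
python3 - <<'E'
from h import *
s=snap('wrist','w26'); q=lambda x,y:(290+(x+.5)/12-.5,165+(y+.5)/12-.5)
for A,B in(((360,375),(262,150)),((440,395),(325,135))):
    d=onz(s,*q(*B),.051)-onz(s,*q(*A),.051); print(np.arctan2(d[1],d[0])+.1105)
P=pts(s); print(np.median(P[176:190,322:330,2]),robot.get_obs()['tool_pos'])
b=snap('side'); cv2.imwrite('pics/c27.png',cv2.resize(b['img'][100:230,290:440],(692,600),interpolation=cv2.INTER_CUBIC))
E
```

```text
-0.046426837446670824
-0.037324319849860385
0.052283967712630455 [ 0.61995736 -0.20325921  0.14594394]
```

View pics/c27.png

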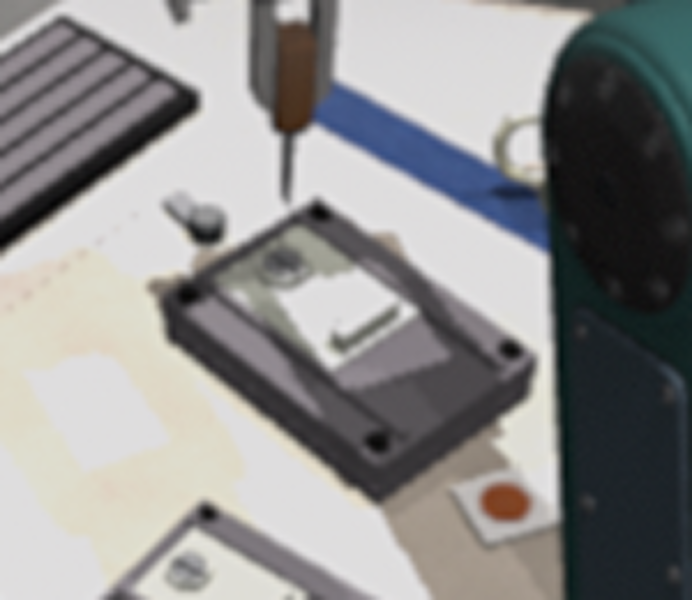

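Slot is within 0.04 rad of the scale's x and the head is at 0.052, flush. Now back to the holder.

```bash
cat > mv.py <<'E'
from h import *
import sys
def need(p,yaw):
    o=robot.get_obs(); A=R.from_euler('xyz',o['ee_rot']); B=R.from_euler('xyz',[np.pi,0,yaw])
    print('rot',(A.inv()*B).as_rotvec().round(4),'shift',tool(p).round(3),'at',o['tool_pos'].round(4),o['ee_rot'].round(4),o['time'],o['wrist_force'].round(2),o['width'])
need([float(x) for x in sys.argv[1:4]],float(sys.argv[4]))
E
python3 mv.py .5738 .1589 .150 -.29
```

```text
rot [ 2.000e-04 -7.100e-03 -2.657e-01] shift [-22.967 -28.338  -0.65 ] at [ 0.6195 -0.203   0.1449] [-3.1408 -0.007  -0.5557] 20.25 [ 0.27  0.73 -0.63] 0.023300057653006037
```

>>> drive_tool --series '[[[0, -0.007, -0.05, -2.3, -2.8, -0.6, 0], [0, -0.007, -0.1, -4.6, -5.7, -0.6, 0], [0, -0.007, -0.15, -6.9, -8.5, -0.6, 0], [0, -0.007, -0.2, -9.2, -11.3, -0.6, 0], [0, -0.007, -0.25, -11.5, -14.2, -0.6, 0], [0, -0.007, -0.266, -13.8, -17, -0.6, 0], [0, -0.007, -0.266, -16.1, -19.8, -0.6, 0], [0, -0.007, -0.266, -18.4, -22.7, -0.6, 0], [0, -0.007, -0.266, -20.7, -25.5, -0.6, 0], [0, -0.007, -0.266, -22.2, -27.4, -0.6, 0], [0, -0.007, -0.266, -22.97, -28.3, -0.6, 0], [0, -0.007, -0.266, -22.97, -28.3, -0.6, 0], [0, -0.007, -0.266, -22.97, -28.3, -0.6, 0], [0, -0.007, -0.266, -22.97, -28.3, -0.6, 0]]]'

```text
time: 21.65
tool_pos: [0.5738, 0.1571, 0.1491]
ee_rot: [3.141, 0.0, -0.292]
wrist_force: [0.1, -1.0, -1.7]
width: 0.0241
```

```bash
python3 mv.py .5738 .1589 .0449 -.29; python3 - <<'E'
from h import *
s=snap('wrist','w27'); 
cv2.imwrite('pics/c28.png',cv2.resize(s['img'][140:260,240:400],(800,600),interpolation=cv2.INTER_CUBIC))
E
```

```text
rot [ 0.001   0.0002 -0.0015] shift [-0.046 -0.183 10.422] at [0.5738 0.1571 0.1491] [ 3.1406e+00  2.0000e-04 -2.9150e-01] 21.65 [ 0.05 -0.95 -1.66] 0.024142849483057352
```

View pics/c28.png

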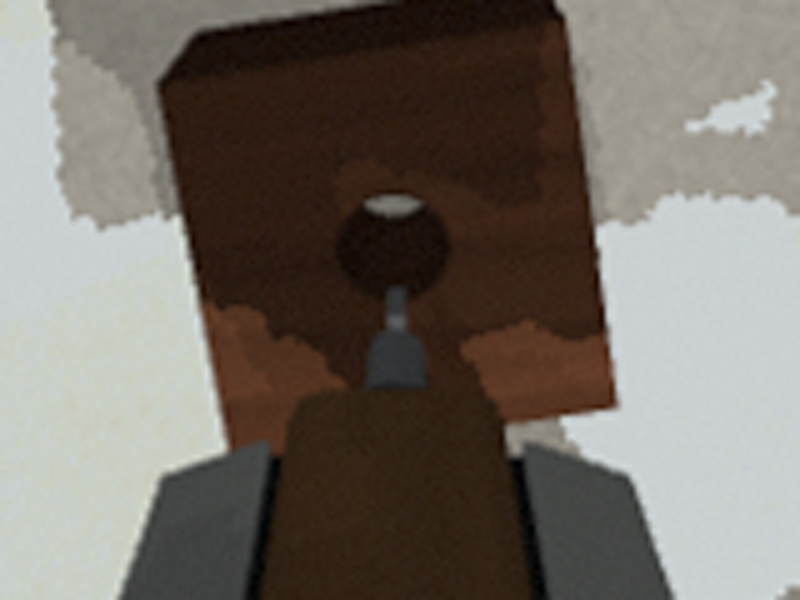

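>>> drive_tool --series '[[[0, 0, 0, -0.05, -0.08, 2, 0], [0, 0, 0, -0.05, -0.08, 3.5, 0], [0, 0, 0, -0.05, -0.08, 4.5, 0], [0, 0, 0, -0.05, -0.08, 5.5, 0], [0, 0, 0, -0.05, -0.08, 5.5, 0]]]'

```text
time: 22.2
tool_pos: [0.5724, 0.1576, 0.0921]
ee_rot: [3.139, 0.003, -0.292]
wrist_force: [-0.5, 0.8, -2.3]
width: 0.0236
```

```bash
python3 mv.py .5738 .1585 .0449 -.29; python3 - <<'E'
from h import *
s=snap('wrist','w28'); 
cv2.imwrite('pics/c29.png',cv2.resize(s['img'][140:260,240:400],(800,600),interpolation=cv2.INTER_CUBIC))
E
```

```text
rot [ 0.0024  0.0034 -0.002 ] shift [ 0.128 -0.139  4.722] at [0.5724 0.1576 0.0921] [ 3.1392  0.0034 -0.292 ] 22.2 [-0.5   0.84 -2.33] 0.023647700127763967
```

View pics/c29.png

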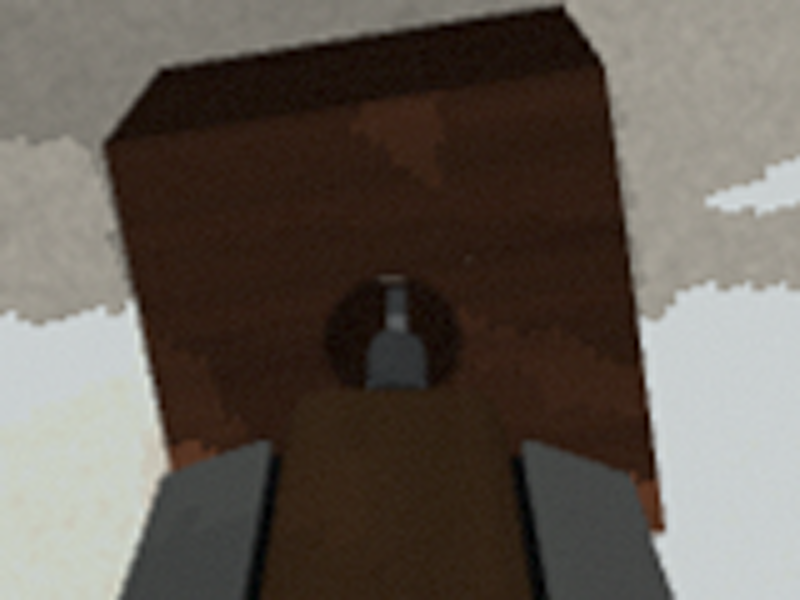

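Blade is in the hole (395,300 in the crop), centred sideways. Continuing to the seat.

>>> drive_tool --series '[[[0.002, 0.003, 0, 0.1, -0.05, 1.5, 0], [0.002, 0.003, 0, 0.1, -0.05, 3, 0], [0.002, 0.003, 0, 0.1, -0.05, 4, 0], [0.002, 0.003, 0, 0.1, -0.05, 4.5, 0], [0.002, 0.003, 0, 0.1, -0.05, 4.6, 0], [0.002, 0.003, 0, 0.1, -0.05, 4.6, 0]]]'

```text
time: 22.85
tool_pos: [0.5742, 0.158, 0.0475]
ee_rot: [-3.141, -0.002, -0.292]
wrist_force: [0.5, 0.6, -1.0]
width: 0.0239
```

```bash
python3 mv.py .5738 .1585 .0449 -.29
```

```text
rot [-0.0006 -0.0015 -0.0018] shift [-0.054 -0.037  0.258] at [0.5742 0.158  0.0475] [-3.141e+00 -1.500e-03 -2.918e-01] 22.85 [ 0.49  0.63 -1.04] 0.02386348300367107
```

>>> drive_tool --series '[[[0, -0.002, 0, 0, 0, 0.1, 0], [0, -0.002, 0, 0, 0, 0.2, 0], [0, -0.002, 0, 0, 0, 0.3, 0], [0, -0.002, 0, 0, 0, 0.35, 0]]]'

```text
time: 23.25
tool_pos: [0.5746, 0.158, 0.0449]
ee_rot: [-3.141, -0.001, -0.292]
wrist_force: [-1.1, 0.9, 4.7]
width: 0.0237
```

```bash
python3 mv.py .5738 .1585 .0449 -.29; python3 - <<'E'
from h import *
s=snap('wrist','w29'); b=snap('side')
cv2.imwrite('pics/c30.png',np.hstack([cv2.resize(s['img'][140:340,220:420],(400,400)),cv2.resize(b['img'][180:280,220:320],(400,400),interpolation=cv2.INTER_CUBIC)]))
E
```

```text
rot [-0.001  -0.0005 -0.0018] shift [-0.088 -0.021 -0.001] at [0.5746 0.158  0.0449] [-3.1406e+00 -5.0000e-04 -2.9180e-01] 23.25 [-1.13  0.9   4.65] 0.02372401951744822
```

View pics/c30.png

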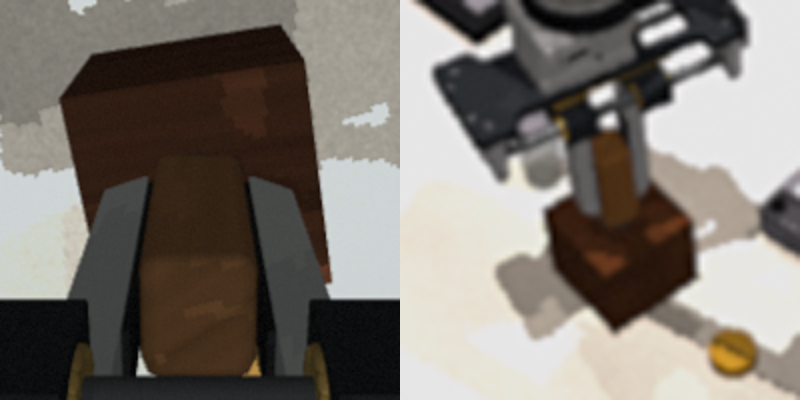

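Seated at the same height as before, with contact. Opening, then going up.

>>> drive_tool --series '[[[0, 0, 0, 0, 0, 0, 40], [0, 0, 0, 0, 0, 0, 70], [0, 0, 0, 0, 0, 0, 100], [0, 0, 0, 0, 0, 0, 100], [0, 0, 0, 0, 0, 0, 100], [0, 0, 0, 0, 0, 0, 100], [0, 0, 0, 0, 0, 0, 100], [0, 0, 0, 0, 0, 0, 100], [0, 0, 0, 0, 0, -2, 100], [0, 0, 0, 0, 0, -5, 100], [0, 0, 0, 0, 0, -9, 100], [0, 0, 0, 0, 0, -13, 100], [0, 0, 0, 0, 0, -15, 100], [0, 0, 0, 0, 0, -15, 100]]]'

```text
time: 24.75
tool_pos: [0.5767, 0.1583, 0.1998]
ee_rot: [-3.137, -0.009, -0.292]
wrist_force: [0.4, 0.5, 0.8]
width: 0.094
```

```bash
python3 - <<'E'
from h import *
o=robot.get_obs(); print(o['time'],o['tool_pos'],o['wrist_force'],o['width'])
s=snap('wrist','w30'); a=snap('scene','s3');b=snap('side','d3'); P=pts(s); z=P[:,:,2]
m=((z>.125)&(z<.145)).astype(np.uint8); m=cv2.morphologyEx(m,cv2.MORPH_OPEN,np.ones((3,3))); m[230:]=0
v,u=np.nonzero(m); print(len(v)); X=np.array([onz(s,p,q,.135)[:2] for p,q in zip(u,v)],np.float32); print(cv2.minAreaRect(X*1000))
cv2.imwrite('pics/c31.png',np.hstack([s['img'][:,100:500],cv2.resize(b['img'][100:300,200:400],(400,400),interpolation=cv2.INTER_CUBIC)]))
E
```

```text
24.75 [0.57666514 0.15832781 0.19980924] [0.37486213 0.48150739 0.75655234] 0.09399231784166323
960
((575.0720825195312, 158.8605194091797), (23.034387588500977, 28.74864387512207), 73.41032409667969)
```

View pics/c31.png

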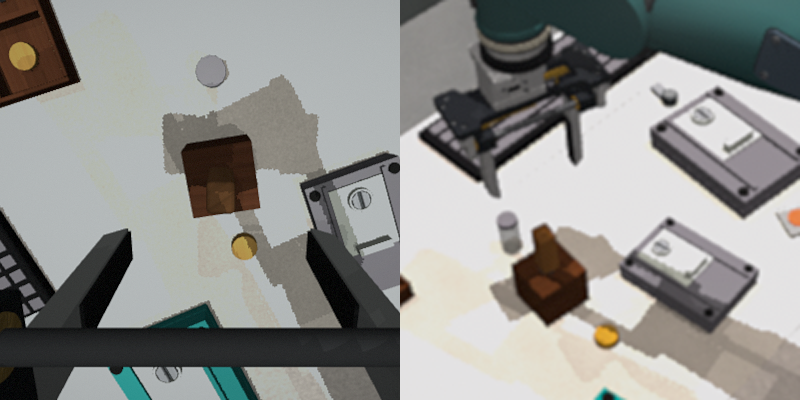

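```bash
python3 mv.py .545 -.192 .18 -.11
```

```text
rot [ 1.000e-04  2.100e-03 -1.818e-01] shift [ 7.32  34.322  1.286] at [0.5737 0.1578 0.1929] [ 3.1413e+00  2.1000e-03 -2.9180e-01] 24.9 [ 0.45  1.36 -0.94] 0.09378296473740083
```

>>> drive_tool --series '[[[0, 0, -0.18, 7.3, 34.3, 1.3, 100], [0, 0, -0.18, 7.3, 34.3, 1.3, 100], [0, 0, -0.18, 7.3, 34.3, 1.3, 100], [0, 0, -0.18, 7.3, 34.3, 1.3, 100], [0, 0, -0.18, 7.3, 34.3, 1.3, 100], [0, 0, -0.18, 7.3, 34.3, 1.3, 100], [0, 0, -0.18, 7.3, 34.3, 1.3, 100], [0, 0, -0.18, 7.3, 34.3, 1.3, 100], [0, 0, -0.18, 7.3, 34.3, 1.3, 100], [0, 0, -0.18, 7.3, 34.3, 1.3, 100], [0, 0, -0.18, 7.3, 34.3, 1.3, 100], [0, 0, -0.18, 7.3, 34.3, 1.3, 100]]]'

```text
time: 26.1
tool_pos: [0.5452, -0.1902, 0.1799]
ee_rot: [-3.141, 0.002, -0.109]
wrist_force: [-0.2, -0.1, -0.2]
width: 0.0938
```

```bash
python3 - <<'E'
from scr2 import *
s=snap('wrist','w31'); F=feet(s,(200,5,440,320)); print(np.round(F,1).tolist())
W=np.array([onz(s,*f,.044) for f in F])
if len(W)==4:
    c=W.mean(0);W=W[np.argsort(W[:,0])]; d=W[2]+W[3]-W[0]-W[1]; y=np.arctan2(d[1],d[0]); ex=np.array([np.cos(y),np.sin(y)])
    p=c[:2]+ex*.06; u,v=proj(s,[*p,.052]); print(c,y,u,v)
    P=pts(s); 
    for dx,dy in((0,.008),(0,-.008)):
        q=p+np.array([-ex[1],ex[0]])*dy; a,b=proj(s,[*q,.052]); print('head z',np.median(P[int(b)-2:int(b)+3,int(a)-2:int(a)+3,2]))
    for e in(.080,.083,.085,.087): print(e,proj(s,[*(c[:2]+ex*e),.044]))
    x0,y0=int(u)-35,int(v)-45; cv2.imwrite('pics/c32.png',cv2.resize(s['img'][max(y0,0):y0+80,x0:x0+70],(525,600),interpolation=cv2.INTER_CUBIC)); print(x0,y0)
E
```

```text
[[260.2, 68.5], [386.6, 68.7], [267.5, 239.6], [377.9, 239.5]]
[ 0.55960444 -0.19527988  0.044     ] -0.10949277769683059 323.3980547621655 97.12518009671062
head z 0.052383019472045156
head z 0.052098026650781434
0.08 [323.38406456  74.77853041]
0.083 [323.3980412   71.38103779]
0.085 [323.40739689  69.10682304]
0.087 [323.41678309  66.82519044]
288 52
```

View pics/c32.png

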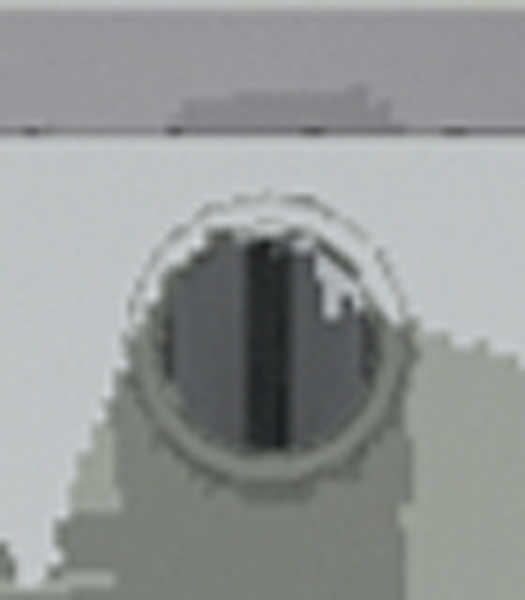

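The slot lies along the scale's x, the head is flush (0.0522), and the cover edge at row 69.5 matches 85 mm, which is shut. Handing in.

```bash
python3 -c "
from bench import robot
print(robot.close_job())"
```

```text
the job is handed in; nothing more can be done
None
```

The job is done and handed in at about 26 s. I pushed the cover shut, drove the screw home clockwise with the blade kept pressed in, and put the screwdriver back standing in its holder.

**Last checks**
- **Cover:** its edge measures 84.7 mm along the scale's x, against 85 mm when fully shut.
- **Screw:** the slot lies along the scale's x and the head is at 52.2 mm, flush with the collar. At the stop the torque rose to 0.32 N m and the screw sank no further.
- **Driver:** it stands upright with its top in the expected band around 135 mm, about 2.5 mm off the hole centre. That is within the hole's clearance.
- **Other things:** the robot was touching nothing at the end. The loupe, coins, tube and capsule look unmoved in the pictures, but I did not measure them.

**What disagreed**
- **Finger tips:** the real tips sit about 40 mm behind the reported TCP. My first push passed over the rib without touching it, and I corrected for this afterwards.
- **Slot angle:** an earlier measurement, with the driver partly in view, read about 0.04 rad past home. The final clear view showed it aligned.

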